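# Open the rolling mill to the red mark

## Task

Open the rolls of the jeweller's rolling mill to the set gap: turn the four-armed handwheel on top of it anticlockwise (seen from above) by its black ball grips, regrasping from arm to arm, until its yellow pointer stands right at the red mark on the ring round the dial, then let go. The lamp stays low over the wheel: reach in under its shade from the side without knocking it, and leave the brass blank on the feed plate and everything else on the bench where it is.

Things in the scene. Friction and masses are not known exactly. Their poses are not given: they have to be found in the camera images.
- wheel_centre (a point): centre of the handwheel on its upright axis, level with the ball centres, 240 mm above the bench; +x points away from the feed plate with the blank. Below it the mill: a green frame with two steel rolls, 150 x 200 mm foot, flat top 104 x 170 mm at 190 mm above the bench; dial, pointer and red mark on top reach 205 mm
- handwheel (a joint): angle of the handwheel in rad, growing anticlockwise seen from above (opens the rolls); 0 = rolls shut (hard stop), it can go to 7.5. The start is 0.05 to 0.5; the mark is met only once, 3.2 to 5.3 rad further on. It turns stiffly (0.30 N m of friction, about 5 N at a ball) and stays where it is left
- ball0 (a point): centre of one of the four black ball grips, 28 mm in diameter, each at the end of a level steel arm (9 mm thick) 65 mm from the wheel's axis, arms 90 degrees apart; ball1, ball2 and ball3 follow anticlockwise
- ball1 (a point): centre of the next ball grip, 90 degrees anticlockwise from ball0
- ball2 (a point): centre of the ball grip opposite ball0
- ball3 (a point): centre of the ball grip 90 degrees clockwise from ball0
- index_tip (a point): tip of the wheel's yellow pointer, 45 mm from the axis, just above the black dial, half-way between the arms of ball1 and ball2; it turns with the wheel
- red_mark (a point): inner end of the red mark (6 mm wide) on the settable aluminium ring (104 mm across, fixed now) round the dial, 45 mm from the wheel's axis: the pointer tip must stop right here
- lamp: black bench lamp, fixed. Origin on the bench straight under the middle of its round shade, which hangs over the handwheel: 170 mm across at its lower edge, 378 mm above the bench (138 mm over the ball centres), 120 mm tall. In its frame: foot (124 mm across) at x 90, y -310 mm; a thin post leans from it to x 120, y -350, height 360 mm; an arm runs from there to the shade's top at 520 mm
- blank_centre (a point): centre of a loose brass blank 40 x 30 x 3 mm lying on the mill's feed plate, 90 mm above the bench, on the side of the mill that faces the robot; leave it there
- pliers: loose pliers lying left of the mill, 135 x 50 x 13 mm; leave alone
- oil_bottle: loose amber bottle, 40 mm wide, 85 mm tall, left of the mill; leave alone
- bur_stand: loose round wooden stand with burs, 84 mm wide, 80 mm tall, right of the mill; leave alone
- hammer: loose hammer lying on the bench between robot and mill, 245 mm long, 24 mm tall; leave alone
- mandrel: loose steel ring mandrel with wooden handle, 320 mm long, 25 mm tall, lying on the bench; leave alone
- dish: loose white dish, 90 mm wide, 25 mm tall, on the bench; leave alone

How it is judged:
By the outcome, as a careful person would: the job done as asked, in the order asked, and still so for the second after the job is handed in, with the robot touching nothing.
It also fails if it takes over 72 s, if anything falls off the work surface, if the arm or the gripper's body presses on something with over 40 N, if the wrist force passes 120 N, or if a joint passes its speed limit or range.

## Robot

A 6-joint arm with a two-finger parallel gripper is mounted at the origin on the work surface. World frame = base frame: x ahead of the robot, y to its left, z up, the work surface at z = 0. Lengths are in m, angles in rad, forces in N, time in s.
With the tool pointing down it reaches from about 0.35 to 0.775 m from the base axis. Payload 7.3 kg.
Tool frame: the origin (TCP) lies on the centre line of the jaws, within the pads' length; the fingertips stand ahead of it and the grasp point (between the pads) lies 11 mm behind it (robot.nose_length is the z of the fingertips in the tool frame, in m); z points along the fingers, y is the line along which they close (so a half turn about z gives the same grasp; the last joint's range is limited). The gripper opens to 92 mm and grips with 3 to 60 N. Pads are 19 mm wide; open, the fingers measure 130 mm over their backs; the gripper's body (75 mm by 190 mm) begins 47 mm behind the grasp point.
Start: joints at [0.966, 0.342, 1.524, -0, 1.275, -0.146], TCP at [0.232, 0.471, 0.235] pointing down, gripper open.
Joint ranges: [-2.53, 2.53], [-0.77, 2.02], [0.04, 2.7], [-1, 4.14], [0.28, 2.66], [-3.11, 3.11]. Speed limits (rad/s): [2.57, 2.57, 3.14, 3.14, 3.14, 3.14].

## Interface

Orientations are given as [roll, pitch, yaw] about the fixed x, y, z axes, in that order (R = Rz(yaw) Ry(pitch) Rx(roll)).
In Python, from cell import robot, cams gives the robot as it stands. The module is installed in compiled form; this text tells all that it offers.
- The arm moves only by the tool carry_out, never from a script. Its argument "deltas" is a list of rows, each a list of 7 numbers: the shift along the tool's x, y, z in cm, then the turn, a rotation vector about the tool's x, y, z in rad, then the opening, from 0 (shut) to 1 (fully open). A call has exactly 8 rows; each row shifts and turns the commanded pose from where the row before left it, along the tool's axes as they then stand; what a row does not reach is not made up. A row lasts 1/12 s, in which the tool goes at most 41.7 mm and 7.16 degrees, less where a joint would pass 70% of its speed; a pose out of reach is approached as far as the arm can. A call is refused whole if a number of a shift passes 4.17 or a number of a turn 0.125, either way. A call with a gripper value outside its range is refused whole. The fingers move at their own pace and stop on an object; "force" is the grip in N (left out, the last holds). Time passes only in rows, so rows that do not move let the fingers close, or fill a call up. It gives the time, the measured TCP pose, the force, the opening and the grip force at its end, in the units of the state.
- robot.observe(): the state, without advancing time (a new reading comes with each control period).
- cams.read_camera(name): name is "scene" or "top" or "wrist"; returns a dict with "image" (400x640x3 uint8, blue, green, red), "depth" (400x640 float32, m along the optical axis (not along the pixel's ray), 0 where there is no reading), "fx", "fy", "cx", "cy" (pixels), "world_to_cam" (4x4, takes a point from world to camera coordinates). Camera axes: x right, y up, looking along -z (the intrinsics and any distortion apply to the point x, -y, -z); pixel columns grow to the right and rows downward; lengths in m; the calibration is good to about 2 mm. The wrist camera is an equidistant fisheye: a pixel r from the principal point sees the ray r / f radians off the axis. A picture is of the moment at which its call begins.
- robot.hand_in(): hands the job in; it is judged then, once.
The state is a dict: "time": time; "qpos": joint angles; "qvel": joint speeds; "joint_efforts": joint torques, N m; "tool_pos": TCP position; "tool_rot": TCP orientation; "contact_force": force on the tool from outside, world axes, zero at the start; "torque": the same for the moment, N m; "opening": finger opening in m; "grip_force": force on a finger pad.
Only numpy, scipy, OpenCV 4.12 (cv2) and the standard library are available. Lean on these libraries where they do the work, as an engineer would, in place of code of your own. Each camera call takes 0.05 s, during which the arm holds its last target. There are 200 camera calls.

## Working session

There is one attempt and no reset: what is moved stays moved. The work goes in short steps, Python scripts to look and compute and a tool call to move; the robot and the scene stay as the last step left them, time stands still between calls to the robot, and variables do not carry over. Pictures are saved under pics/ and viewed, at most 10 in all, crops included, and the job is handed in when it is done.

Besides the shell and the picture viewer there is one more tool, called after "Call:" by a JSON object that holds its "op" and its "data", one argument or row to a line. carry_out: Moves the arm, as the interface text tells. Its arguments: {"type":"object","properties":{"deltas":{"type":"array","items":{"type":"array","items":{"type":"number"}}},"force":{"type":"number"}},"required":["deltas"]}

```bash
mkdir -p pics
cat > h.py <<'E'
import numpy as np, cv2
from cell import robot, cams
def snap(n,f):
    d=cams.read_camera(n); cv2.imwrite('pics/'+f+'.png',d['image']); np.savez('pics/'+f,**{k:v for k,v in d.items()}); return d
def load(f): return np.load('pics/'+f+'.npz')
def cloud(d):
    v,u=np.mgrid[0:400,0:640]; z=d['depth']
    P=np.stack([(u-d['cx'])/d['fx']*z,-(v-d['cy'])/d['fy']*z,-z,np.ones_like(z)],-1)
    return (P@np.linalg.inv(d['world_to_cam']).T)[...,:3]
def proj(d,p):
    c=d['world_to_cam']@np.r_[p,1]; return d['cx']+d['fx']*c[0]/-c[2], d['cy']-d['fy']*c[1]/-c[2]
E
python3 - <<'E'
from h import *
for n in('scene','top'):
    d=snap(n,n+'0'); print(n,d['fx'],np.linalg.inv(d['world_to_cam'])[:3].round(3).tolist())
print(robot.observe(), robot.nose_length)
E
```

```text
scene 478.21701253900875 [[0.182, -0.823, 0.539, 1.111], [0.983, 0.161, -0.087, -0.091], [-0.015, 0.545, 0.838, 1.151]]
top 400.418697839405 [[-0.056, 0.969, -0.239, 0.281], [-0.998, -0.054, 0.018, 0.007], [0.004, 0.24, 0.971, 1.058]]
{'time': 0.1, 'qpos': array([ 9.65988495e-01,  3.42641725e-01,  1.52492375e+00,  1.33092422e-05,
        1.27541421e+00, -1.45998759e-01]), 'qvel': array([-0.00067424, -0.00168359, -0.00276338, -0.00075949,  0.00241921,
        0.00034882]), 'joint_efforts': array([ 7.57335947e-04, -4.32004023e+01, -2.44693297e+01,  7.18284189e-02,
        5.25522628e-02, -2.96268695e-05]), 'tool_pos': array([0.23228278, 0.4704195 , 0.23411955]), 'tool_rot': array([-3.14022223e+00, -2.14378440e-04,  2.68277955e+00]), 'contact_force': array([-0.50853554,  0.0836271 , -0.91201303]), 'torque': array([-0.01912017,  0.03144038, -0.0023913 ]), 'grip_force': 0.0, 'opening': 0.09151672724564604} 0.008
```

View pics/scene0.png

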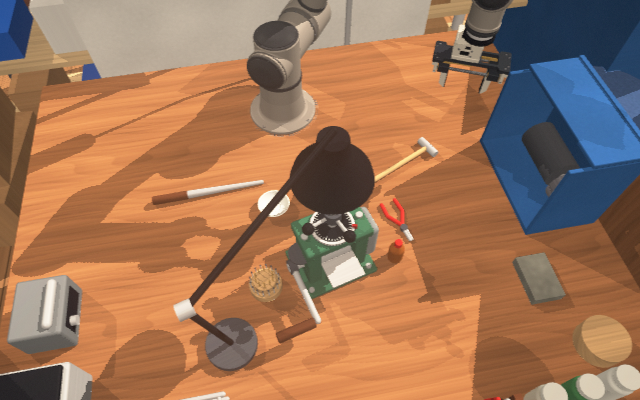

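View pics/top0.png

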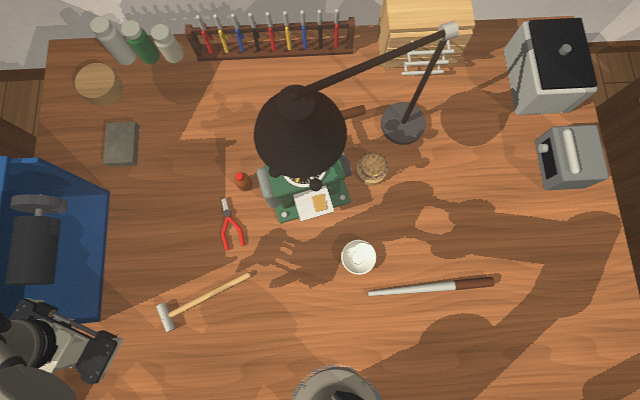

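The scene view shows the mill with the wheel half under the shade (dial about 333,222; balls about 308,228 and 349,238). The top view shows one ball at (316,184) and the blank at (319,202). Next I'll zoom in and measure.

Run:
```python
from h import *
a=load('scene0');b=load('top0')
A=cv2.resize(a['image'][190:300,280:390],(600,600),interpolation=cv2.INTER_CUBIC)
cv2.imwrite('pics/c0.png',A)
ca=cloud(a);cb=cloud(b)
for n,c,pts in(('s',ca,[(308,228),(349,238),(333,222)]),('t',cb,[(316,184),(319,202),(300,100)])):
    for u,v in pts: print(n,u,v,c[v,u].round(3))
for n,c,d in(('s',ca,a),('t',cb,b)):
    P=c.reshape(-1,3); I=d['image'].reshape(-1,3).astype(int); ok=d['depth'].ravel()>0
    m=ok&(abs(P[:,2]-.185)<.012)&(I[:,1]>I[:,2]+15)&(P[:,0]>.3); print(n,'green top',m.sum(),P[m].min(0),P[m].max(0), cv2.minAreaRect(P[m][:,:2].astype(np.float32)*1000) if m.sum() else '')
    m=ok&(abs(P[:,2]-.385)<.012)&(P[:,0]>.3)&(abs(P[:,1])<.2); print(n,'shade rim',m.sum(),P[m].min(0),P[m].max(0))
    m=ok&(abs(P[:,2]-.251)<.008)&(P[:,0]>.3)&(abs(P[:,1])<.2);print('balltops',P[m].round(3)[::6].tolist())
```

```text
s 308 228 [ 0.603 -0.017  0.254]
s 349 238 [0.64  0.065 0.246]
s 333 222 [0.591 0.041 0.24 ]
t 316 184 [0.508 0.016 0.252]
t 319 202 [0.506 0.012 0.094]
t 300 100 [0.572 0.031 0.501]
s green top 1355 [ 0.53141587 -0.04775529  0.17303627] [0.63990947 0.77621033 0.19692582] ((563.9869995117188, 363.7468566894531), (107.30465698242188, 820.3997802734375), 3.322148561477661)
s shade rim 694 [ 0.53897902 -0.19915776  0.37556396] [0.7442754  0.12321693 0.39697309]
balltops [[0.573, 0.024, 0.251], [0.579, 0.036, 0.257], [0.58, 0.061, 0.25], [0.579, 0.034, 0.254], [0.583, 0.046, 0.255], [0.582, 0.06, 0.25], [0.58, 0.034, 0.251], [0.584, 0.046, 0.253], [0.583, 0.06, 0.246], [0.586, 0.034, 0.256], [0.587, 0.048, 0.254], [0.584, 0.028, 0.249], [0.589, 0.041, 0.254], [0.587, 0.055, 0.246], [0.587, 0.03, 0.25], [0.591, 0.043, 0.252], [0.584, 0.019, 0.245], [0.59, 0.041, 0.248], [0.585, 0.01, 0.245], [0.59, 0.038, 0.244], [0.587, 0.012, 0.243], [0.59, -0.011, 0.25], [0.587, -0.024, 0.246], [0.592, -0.011, 0.25], [0.591, 0.007, 0.243], [0.592, -0.024, 0.25], [0.597, -0.012, 0.254], [0.603, 0.053, 0
[... 1019 characters left out ...]
 0.109, 0.251], [0.541, 0.104, 0.255], [0.539, 0.105, 0.252], [0.538, 0.107, 0.251], [0.538, 0.095, 0.247], [0.535, 0.099, 0.25], [0.535, 0.108, 0.245], [0.535, 0.093, 0.244], [0.526, 0.025, 0.247], [0.524, 0.019, 0.243], [0.519, 0.019, 0.251], [0.519, 0.026, 0.247], [0.516, 0.013, 0.254], [0.515, 0.022, 0.251], [0.515, 0.009, 0.249], [0.513, 0.022, 0.251], [0.513, 0.009, 0.25], [0.511, 0.022, 0.251], [0.51, 0.009, 0.252], [0.509, 0.024, 0.252], [0.508, 0.011, 0.253], [0.508, 0.026, 0.248], [0.505, 0.014, 0.253], [0.506, 0.026, 0.247], [0.504, 0.014, 0.252], [0.504, 0.027, 0.244], [0.502, 0.014, 0.25], [0.501, 0.022, 0.246], [0.501, 0.01, 0.246], [0.498, 0.016, 0.248], [0.497, 0.016, 0.245]]
```

View pics/c0.png

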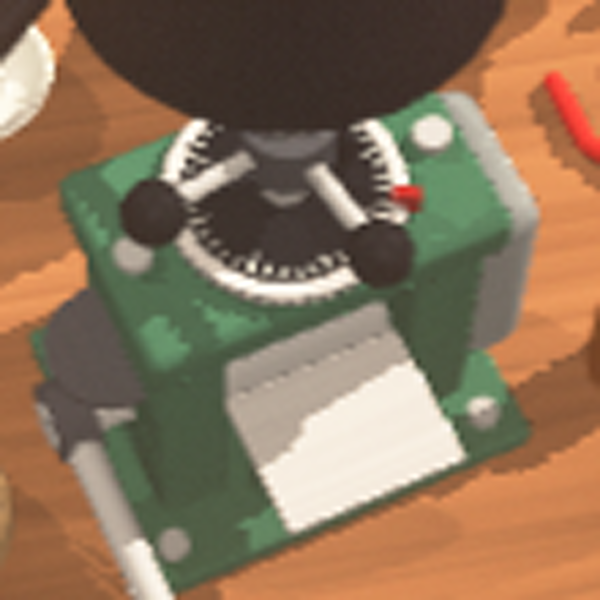

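Run:
```python
from h import *
C=np.array([.571,.042])
def ray(d,u,v,z):
    T=np.linalg.inv(d['world_to_cam']);r=T[:3,:3]@np.array([(u-d['cx'])/d['fx'],-(v-d['cy'])/d['fy'],-1]);o=T[:3,3]
    return o+r*(z-o[2])/r[2]
for f in('scene0','top0'):
    d=load(f);I=cv2.cvtColor(d['image'],cv2.COLOR_BGR2HSV).astype(int);P=cloud(d)
    near=(np.hypot(P[...,0]-C[0],P[...,1]-C[1])<.075)&(P[...,2]>.17)&(P[...,2]<.24)
    for n,m in(('red',((I[...,0]<8)|(I[...,0]>172))&(I[...,1]>150)&(I[...,2]>90)),('yel',(I[...,0]>15)&(I[...,0]<35)&(I[...,1]>110))):
        v,u=np.nonzero(m&near)
        for uu,vv in list(zip(u,v))[:30]:
            p=ray(d,uu,vv,.205);q=p[:2]-C; print(f,n,uu,vv,'r',round(np.hypot(*q),3),'ang',round(np.degrees(np.arctan2(q[1],q[0])),1))
    m=(abs(P[...,2]-.19)<.005)&(I[...,0]>40)&(I[...,0]<85)&(I[...,1]>60)&(abs(P[...,1])<.2)
    print(f,'top rect',cv2.minAreaRect(P[m][:,:2].astype(np.float32)*1000))
d=load('top0');A=cv2.resize(d['image'][150:230,255:375],(780,520),interpolation=cv2.INTER_CUBIC);cv2.imwrite('pics/c1.png',A)
```

```text
scene0 red 353 224 r 0.049 ang 73.9
scene0 red 354 224 r 0.052 ang 74.1
scene0 red 355 224 r 0.054 ang 74.3
scene0 red 356 224 r 0.056 ang 74.5
scene0 red 353 225 r 0.049 ang 70.9
scene0 red 354 225 r 0.052 ang 71.2
scene0 red 355 225 r 0.054 ang 71.5
scene0 red 356 225 r 0.056 ang 71.8
scene0 red 352 226 r 0.048 ang 67.3
scene0 red 353 226 r 0.05 ang 67.9
scene0 red 354 226 r 0.052 ang 68.3
scene0 red 355 226 r 0.054 ang 68.8
scene0 red 356 226 r 0.057 ang 69.2
scene0 red 355 227 r 0.055 ang 66.1
scene0 red 355 228 r 0.055 ang 63.4
scene0 top rect ((574.066650390625, 42.68775177001953), (102.98578643798828, 167.3002166748047), 13.195388793945312)
top0 yel 297 178 r 0.037 ang 155.1
top0 yel 298 178 r 0.036 ang 158.4
top0 yel 299 178 r 0.036 ang 161.8
top0 yel 296 179 r 0.04 ang 153.5
top0 yel 297 179 r 0.039 ang 156.4
top0 yel 298 179 r 0.038 ang 159.6
top0 yel 299 179 r 0.038 ang 162.8
top0 yel 295 180 r 0.043 ang 152.0
top0 yel 296 180 r 0.042 ang 154.8
top0 yel 297 180 r 0.041 ang 157.6
top0 yel 298 180 r 0.041 ang 160.6
top0 yel 295 181 r 0.045 ang 153.3
top0 yel 296 181 r 0.044 ang 155.9
top0 yel 297 181 r 0.043 ang 158.7
top0 yel 298 181 r 0.043 ang 161.5
top0 yel 296 182 r 0.046 ang 157.0
top0 yel 297 182 r 0.046 ang 159.6
top0 top rect ((559.4147338867188, 39.85961151123047), (82.58451080322266, 166.53199768066406), 13.335102081298828)
```

View pics/c1.png

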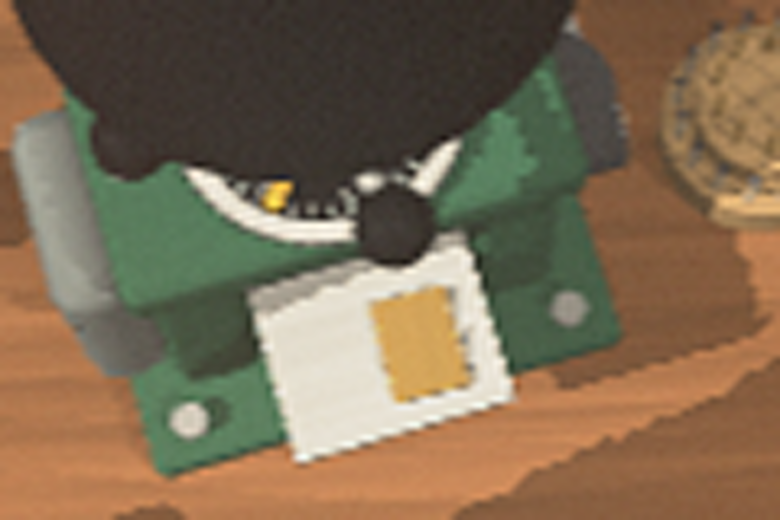

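The top crop shows the yellow pointer tip at about (277,195), which is azimuth 157°. ball2 is at crop (395,225). From scene0 the red mark is at azimuth about 70°. So the centre is about (0.572, 0.042), the arms stand at 22.7° plus multiples of 90°, and the wheel needs about +273°. I'll do three strokes of about 91°, gripping each ball from the outside with the tool tilted 45°.

```bash
cat >> h.py <<'E'
from scipy.spatial.transform import Rotation as Rn, Slerp
C=np.array([.572,.042]); ZB=.240
def Rt(head,tilt):  # heading deg, tilt below level deg
    h,t=np.radians([head,tilt]); z=np.array([np.cos(h)*np.cos(t),np.sin(h)*np.cos(t),-np.sin(t)])
    y=np.array([-np.sin(h),np.cos(h),0]); return np.stack([np.cross(y,z),y,z],1)
def ball(az,rad=.065): a=np.radians(az); return np.r_[C+rad*np.array([np.cos(a),np.sin(a)]),ZB]
def tcp(az,off=0,tilt=45,back=0.):  # TCP for the grasp point on a ball at az; off = heading offset from radial
    R=Rt(az+180+off,tilt); return ball(az)+R[:,2]*(.011-back),R
def cur(): o=robot.observe(); return o['tool_pos'],Rn.from_euler('xyz',o['tool_rot']).as_matrix()
def rows(p,R,wps,fl=False):
    """wps: (pos,R,n rows,opening) -> rounded rows"""
    out=[]
    for q,S,n,g in wps:
        p0,R0=p.copy(),R.copy(); sl=Slerp([0,1],Rn.from_matrix([R0,S]))
        for k in range(1,n+1):
            tp=p0+(q-p0)*k/n; tR=sl(k/n).as_matrix()
            d=np.round(R.T@(tp-p)*100,1); r=np.round(Rn.from_matrix(R.T@tR).as_rotvec(),3)
            p=p+R@d/100; R=R@Rn.from_rotvec(r).as_matrix(); out.append([*d.tolist(),*r.tolist(),g])
    for i in range(0,len(out),8): print('['+','.join(str([float(f'{x:g}') for x in r]).replace(' ','') for r in out[i:i+8])+']')
    a=np.abs(np.array(out)); print('max',a[:,:3].max(),a[:,3:6].max(),len(out))
E
python3 - <<'E'
from h import *
p,R=cur(); y=R[:,1]; print(y)
S=Rt(-67,45)
if 1: S[:,0]*=np.sign(S[:,1]@y); S[:,1]*=np.sign(S[:,1]@y)
q=tcp(112.7,0,45,.10)[0]; print(q,S)
M=Slerp([0,1],Rn.from_matrix([R,S]))(.5).as_matrix()
rows(p,R,[(np.array([.32,.33,.36]),M,8,.65),(q+np.r_[0,0,.0],S,8,.65)])
P=cloud(load('top0')); m=P[...,2]>.1
for x0 in(.2,.3,.4,.5): 
  k=m&(abs(P[...,0]-x0)<.05)&(P[...,1]>.08); print(x0,[(y0/100,round(float(P[k&(abs(P[...,1]-y0/100)<.025)][:,2].max(initial=0)),2)) for y0 in range(10,70,5)])
E
```

```text
[ 0.44288359  0.89657808 -0.00137042]
[0.52263007 0.16002261 0.3029325 ] [[-0.27628863  0.92050485  0.27628863]
 [ 0.65089522  0.39073113 -0.65089522]
 [-0.70710678  0.         -0.70710678]]
[[-1.8,-1.1,-1.6,0.017,-0.047,0.042,0.65],[-1.8,-1.0,-1.4,0.018,-0.047,0.042,0.65],[-2.0,-1.0,-1.4,0.017,-0.047,0.042,0.65],[-2.1,-0.9,-1.2,0.017,-0.047,0.042,0.65],[-2.2,-0.9,-1.2,0.018,-0.047,0.042,0.65],[-2.3,-0.8,-1.0,0.017,-0.047,0.043,0.65],[-2.3,-0.7,-0.9,0.017,-0.047,0.042,0.65],[-2.4,-0.6,-0.8,0.018,-0.047,0.042,0.65]]
[[-2.8,0.4,1.9,0.017,-0.047,0.042,0.65],[-2.6,0.6,2.0,0.018,-0.047,0.042,0.65],[-2.6,0.8,2.1,0.017,-0.047,0.042,0.65],[-2.4,0.8,2.3,0.017,-0.047,0.042,0.65],[-2.2,1.0,2.3,0.018,-0.046,0.042,0.65],[-2.1,1.2,2.4,0.017,-0.047,0.042,0.65],[-1.9,1.2,2.4,0.017,-0.047,0.042,0.65],[-1.8,1.4,2.6,0.018,-0.047,0.042,0.65]]
max 2.8 0.047 16
0.2 [(0.1, 0.0), (0.15, 0.0), (0.2, 0.0), (0.25, 0.0), (0.3, 0.63), (0.35, 0.63), (0.4, 0.58), (0.45, 0.5), (0.5, 0.0), (0.55, 0.0), (0.6, 0.0), (0.65, 0.0)]
0.3 [(0.1, 0.0), (0.15, 0.0), (0.2, 0.0), (0.25, 0.0), (0.3, 0.0), (0.35, 0.0), (0.4, 0.56), (0.45, 0.52), (0.5, 0.34), (0.55, 0.34), (0.6, 0.11), (0.65, 0.17)]
0.4 [(0.1, 0.0), (0.15, 0.0), (0.2, 0.0), (0.25, 0.0), (0.3, 0.0), (0.35, 0.0), (0.4, 0.0), (0.45, 0.0), (0.5, 0.0), (0.55, 0.0), (0.6, 0.0), (0.65, 0.29)]
0.5 [(0.1, 0.44), (0.15, 0.16), (0.2, 0.0), (0.25, 0.0), (0.3, 0.0), (0.35, 0.0), (0.4, 0.0), (0.45, 0.0), (0.5, 0.0), (0.55, 0.0), (0.6, 0.14), (0.65, 0.3)]
```

Call:
{"op": "carry_out", "data": {
  "deltas": [
    [-1.8,-1.1,-1.6,0.017,-0.047,0.042,0.65],
    [-1.8,-1.0,-1.4,0.018,-0.047,0.042,0.65],
    [-2.0,-1.0,-1.4,0.017,-0.047,0.042,0.65],
    [-2.1,-0.9,-1.2,0.017,-0.047,0.042,0.65],
    [-2.2,-0.9,-1.2,0.018,-0.047,0.042,0.65],
    [-2.3,-0.8,-1.0,0.017,-0.047,0.043,0.65],
    [-2.3,-0.7,-0.9,0.017,-0.047,0.042,0.65],
    [-2.4,-0.6,-0.8,0.018,-0.047,0.042,0.65]
  ]
}}

```text
time: 0.77
tool_pos: [0.32, 0.3291, 0.3616]
tool_rot: [-3.065, 0.394, 2.354]
contact_force: [0.4, -0.1, -0.2]
opening: 0.0596
grip_force: 0.0
```

Call:
{"op": "carry_out", "data": {
  "deltas": [
    [-2.8,0.4,1.9,0.017,-0.047,0.042,0.65],
    [-2.6,0.6,2.0,0.018,-0.047,0.042,0.65],
    [-2.6,0.8,2.1,0.017,-0.047,0.042,0.65],
    [-2.4,0.8,2.3,0.017,-0.047,0.042,0.65],
    [-2.2,1.0,2.3,0.018,-0.046,0.042,0.65],
    [-2.1,1.2,2.4,0.017,-0.047,0.042,0.65],
    [-1.9,1.2,2.4,0.017,-0.047,0.042,0.65],
    [-1.8,1.4,2.6,0.018,-0.047,0.042,0.65]
  ]
}}

```text
time: 1.43
tool_pos: [0.5233, 0.1589, 0.3028]
tool_rot: [3.14, 0.786, 1.97]
contact_force: [0.4, -0.3, 0.1]
opening: 0.0597
grip_force: 0.0
```

Run:
```python
from h import *
o=robot.observe(); print(o['time'],o['qpos'].round(3),o['tool_pos'].round(4),o['opening'])
p,R=cur(); print(R.round(3).tolist())
d=snap('wrist','w0'); print(d['fx'],d['cx'],d['cy'],(np.linalg.inv(d['world_to_cam'])).round(3).tolist())
```

```text
1.4333 [ 0.555  0.438  1.441 -0.781  1.459  0.327] [0.5233 0.1589 0.3028] 0.059734283635809036
[[-0.275, 0.921, 0.276], [0.651, 0.39, -0.652], [-0.708, 0.001, -0.706]]
309.70691628693146 316.20195731431835 198.5755257293502 [[0.921, -0.187, -0.342, 0.46], [0.39, 0.443, 0.807, 0.305], [0.001, -0.877, 0.481, 0.356], [0.0, 0.0, 0.0, 1.0]]
```

View pics/w0.png

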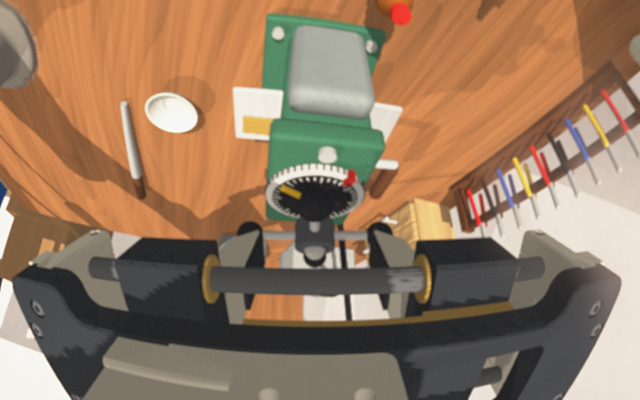

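The wrist view (upside down) shows the ball centred between the fingers at (316,255), the yellow pointer at (290,191) and the red mark at (350,178). I'll measure both angles from it and plan the grasp and the first stroke.

```bash
cat >> h.py <<'E'
def wray(d,u,v,z):
    x=(u-d['cx'])/d['fx'];y=(v-d['cy'])/d['fy'];r=np.hypot(x,y); s=np.sinc(r/np.pi)
    T=np.linalg.inv(d['world_to_cam']);w=T[:3,:3]@np.array([x*s,-y*s,-np.cos(r)]);o=T[:3,3]
    return o+w*(z-o[2])/w[2]
def angles(d,wrist=True,z=.205,C=C):
    H=cv2.cvtColor(d['image'],cv2.COLOR_BGR2HSV).astype(int);vv,uu=np.mgrid[0:400,0:640]
    f=wray
    px=lambda m:[(lambda p:p[:2]-C)(f(d,u,v,z)) for v,u in zip(*np.nonzero(m))]
    for n,m in(('red',((H[...,0]<6)|(H[...,0]>174))&(H[...,1]>170)&(H[...,2]>90)),('yel',(H[...,0]>18)&(H[...,0]<32)&(H[...,1]>150))):
        q=np.array(px(m)).reshape(-1,2); rr=np.hypot(*q.T); q=q[(rr<.062)&(rr>.02)]; 
        if len(q): mn=q.mean(0); print(n,len(q),'ang',np.degrees(np.arctan2(mn[1],mn[0])).round(2),'r',np.hypot(*q.T).min().round(4),np.hypot(*q.T).max().round(4))
        else: print(n,'none')
E
python3 - <<'E'
from h import *
d=load('w0'); angles(d)
# dial ring centre check: white-ish ring pixels on z=.203
I=d['image'].astype(int); m=(I.min(2)>150); q=np.array([wray(d,u,v,.205)[:2] for v,u in zip(*np.nonzero(m)) if 155<v<225 and 260<u<370])
q=q[np.hypot(*(q-C).T)<.06]; print('ring',len(q),cv2.minEnclosingCircle((q*1000).astype(np.float32)))
p,R=cur()
def T(az,off=0,back=0.):
    q,S=tcp(az,off,45,back); S=S.copy(); S[:,:2]*=np.sign(S[:,1]@R[:,1]); return q,S
q,S=T(112.7); rows(p,R,[(q,S,8,.65)])
print('stroke')
n=24; w=[]
for k in range(1,n+1):
    w.append((*T(112.7+91*k/n),1,.0))
# fix y sign continuity
Rp=S; ww=[]
for a,b,c,g in w:
    b[:,:2]*=np.sign(b[:,1]@Rp[:,1]); Rp=b; ww.append((a,b,c,g))
rows(q,S,ww)
E
```

```text
red 64 ang 79.98 r 0.0469 0.0617
yel 159 ang 157.7 r 0.0219 0.0495
ring 425 ((555.3489990234375, 58.82135772705078), 47.11627960205078)
[[0.0,-0.0,1.2,-0.0,0.001,0.0,0.65],[0.1,-0.0,1.2,-0.001,0.001,0.0,0.65],[-0.0,-0.0,1.1,0.0,0.0,0.0,0.65],[0.0,-0.1,1.2,-0.0,0.001,0.0,0.65],[0.0,0.0,1.2,-0.0,0.001,0.0,0.65],[0.1,-0.0,1.2,-0.001,0.001,0.001,0.65],[-0.0,-0.0,1.1,0.0,0.0,-0.0,0.65],[0.0,-0.0,1.2,-0.0,0.001,-0.0,0.65]]
max 1.2 0.001 8
stroke
[[-0.0,-0.4,0.0,-0.047,-0.0,-0.047,0.0],[-0.0,-0.4,0.0,-0.047,-0.0,-0.047,0.0],[-0.0,-0.3,0.0,-0.046,-0.0,-0.046,0.0],[-0.0,-0.4,0.0,-0.047,-0.0,-0.047,0.0],[-0.0,-0.4,0.0,-0.047,-0.0,-0.047,0.0],[-0.1,-0.4,0.1,-0.047,-0.0,-0.047,0.0],[0.0,-0.4,-0.0,-0.047,-0.0,-0.047,0.0],[0.0,-0.3,-0.0,-0.046,-0.0,-0.046,0.0]]
[[0.0,-0.4,-0.0,-0.047,-0.0,-0.047,0.0],[0.0,-0.4,-0.0,-0.047,-0.0,-0.047,0.0],[0.0,-0.4,-0.0,-0.047,-0.0,-0.047,0.0],[-0.0,-0.3,0.0,-0.047,-0.0,-0.047,0.0],[-0.0,-0.4,0.0,-0.046,-0.0,-0.046,0.0],[-0.0,-0.4,0.0,-0.047,-0.0,-0.047,0.0],[-0.0,-0.4,0.0,-0.047,-0.0,-0.047,0.0],[-0.0,-0.4,0.0,-0.047,-0.0,-0.047,0.0]]
[[-0.1,-0.3,0.1,-0.047,-0.0,-0.047,0.0],[0.0,-0.4,-0.0,-0.046,-0.0,-0.046,0.0],[0.0,-0.4,-0.0,-0.047,-0.0,-0.047,0.0],[0.0,-0.4,-0.0,-0.047,-0.0,-0.047,0.0],[0.0,-0.3,-0.0,-0.047,-0.0,-0.047,0.0],[0.0,-0.4,-0.0,-0.046,-0.0,-0.046,0.0],[-0.0,-0.4,0.0,-0.047,-0.0,-0.047,0.0],[-0.0,-0.4,0.0,-0.047,-0.0,-0.047,0.0]]
max 0.4 0.047 24
```

Call:
{"op": "carry_out", "data": {
  "deltas": [
    [0.0,0.0,1.2,0,0,0,0.65],
    [0.1,0.0,1.2,0,0,0,0.65],
    [0.0,0.0,1.1,0,0,0,0.65],
    [0.0,0.0,1.2,0,0,0,0.65],
    [0.0,0.0,1.2,0,0,0,0.65],
    [0.1,0.0,1.2,0,0,0,0.65],
    [0.0,0.0,1.1,0,0,0,0.65],
    [0.0,0.0,1.2,0,0,0,0.65]
  ],
  "force": 15
}}

```text
time: 2.15
tool_pos: [0.5481, 0.0997, 0.2348]
tool_rot: [3.141, 0.784, 1.972]
contact_force: [0.3, -0.0, 0.6]
opening: 0.0596
grip_force: 0.0
```

Run:
```python
from h import *
print(robot.observe()['tool_pos'],robot.observe()['contact_force'],tcp(112.7)[0])
for f in('w0','scene0'):
    d=load(f);H=cv2.cvtColor(d['image'],cv2.COLOR_BGR2HSV).astype(int)
    m=((H[...,0]<6)|(H[...,0]>174))&(H[...,1]>170)&(H[...,2]>90)
    y=(H[...,0]>18)&(H[...,0]<32)&(H[...,1]>150)
    T=np.linalg.inv(d['world_to_cam'])
    def pts(m):
        v,u=np.nonzero(m); z=d['depth'][v,u]; x=(u-d['cx'])/d['fx'];yy=(v-d['cy'])/d['fy']
        if f=='w0': r=np.hypot(x,yy)+1e-9; t=np.tan(r)/r; x,yy=x*t,yy*t
        return (np.stack([x*z,-yy*z,-z],1)@T[:3,:3].T+T[:3,3])
    for n,mm in(('red',m),('yel',y)):
        P=pts(mm); P=P[np.hypot(*(P[:,:2]-C).T)<.075]; 
        if len(P): print(f,n,len(P),P.mean(0).round(4),np.degrees(np.arctan2(*(P[:,:2]-C).mean(0)[::-1])).round(1),P.min(0).round(3),P.max(0).round(3))
    # ball top spheres
    v,u=np.mgrid[0:400,0:640]; dark=(d['image'].max(2)<75)&(d['depth']>0); P=pts(dark)
    for k in range(4):
        b=ball(22.7+90*k); Q=P[np.linalg.norm(P-b,axis=1)<.022]
        if len(Q)>15:
            A=np.c_[2*Q,np.ones(len(Q))]; s=np.linalg.lstsq(A,(Q**2).sum(1),rcond=None)[0]; print(f,'ball',k,len(Q),b.round(4),s[:3].round(4),np.sqrt(s[3]+s[:3]@s[:3]).round(4))
```

```text
[0.54805629 0.09972893 0.23484955] [ 0.30670107 -0.04219876  0.57328332] [0.54991775 0.09478931 0.23222183]
w0 red 95 [0.5832 0.0947 0.2013] 78.0 [0.58  0.086 0.194] [0.587 0.099 0.205]
w0 yel 312 [0.5244 0.0352 0.1488] -171.9 [0.5   0.    0.091] [0.551 0.104 0.238]
w0 ball 0 192 [0.632  0.0671 0.24  ] [0.6281 0.0683 0.2405] 0.0128
w0 ball 1 923 [0.5469 0.102  0.24  ] [0.5437 0.1024 0.2403] 0.0137
w0 ball 2 207 [0.512  0.0169 0.24  ] [0.5088 0.018  0.2402] 0.0129
w0 ball 3 109 [ 0.5971 -0.018   0.24  ] [ 0.5934 -0.0157  0.2412] 0.0123
scene0 red 12 [0.5868 0.0924 0.2019] 73.7 [0.583 0.088 0.196] [0.59  0.096 0.205]
scene0 ball 0 115 [0.632  0.0671 0.24  ] [0.6322 0.0681 0.2408] 0.0124
scene0 ball 3 106 [ 0.5971 -0.018   0.24  ] [ 0.5976 -0.0168  0.2418] 0.012
```

Call:
{"op": "carry_out", "data": {
  "deltas": [
    [0,0,0.4,0,0,0,0.65],
    [0,0,0,0,0,0,0],
    [0,0,0,0,0,0,0],
    [0,0,0,0,0,0,0],
    [0,0,0,0,0,0,0],
    [0,0,0,0,0,0,0],
    [0,0,0,0,0,0,0],
    [0,0,0,0,0,0,0]
  ],
  "force": 15
}}

```text
time: 2.82
tool_pos: [0.5484, 0.0976, 0.2329]
tool_rot: [3.142, 0.785, 1.972]
contact_force: [-5.0, 2.1, 3.3]
opening: 0.0266
grip_force: 15.0
```

Call:
{"op": "carry_out", "data": {
  "deltas": [
    [0,-0.38,0,-0.047,0,-0.047,0],
    [0,-0.38,0,-0.047,0,-0.047,0],
    [0,-0.38,0,-0.047,0,-0.047,0],
    [0,-0.38,0,-0.047,0,-0.047,0],
    [0,0,0,0,0,0,0],
    [0,0,0,0,0,0,0],
    [0,0,0,0,0,0,0],
    [0,0,0,0,0,0,0]
  ]
}}

```text
time: 3.48
tool_pos: [0.5358, 0.0903, 0.2328]
tool_rot: [3.141, 0.785, 2.236]
contact_force: [-5.1, 1.4, 3.9]
opening: 0.0268
grip_force: 15.0
```

```bash
sed -i 's/^C=.*;/C=np.array([.570,.043]);/' h.py
python3 - <<'E'
from h import *
o=robot.observe(); print(o['qpos'].round(3),o['torque'].round(2),cur()[1].round(3).tolist(),tcp(112.8+15.35)[0])
snap('wrist','w1'); angles(load('w1'))
E
```

```text
[ 0.42   0.36   1.782 -0.939  1.015  0.284] [ 0.03  0.64 -0.28] [[-0.436, 0.787, 0.437], [0.557, 0.618, -0.556], [-0.707, 0.001, -0.707]] [0.5346528  0.08799903 0.23222183]
red 156 ang 83.26 r 0.0469 0.062
yel 245 ang 169.48 r 0.0201 0.0617
```

```bash
cat > kin.py <<'E'
from h import *
from scipy.optimize import least_squares
LO=np.array([-2.53,-.77,.04,-1,.28,-3.11]);HI=np.array([2.53,2.02,2.7,4.14,2.66,3.11])
Rz=lambda a:Rn.from_euler('z',a).as_matrix(); Ry=lambda a:Rn.from_euler('y',a).as_matrix()
def rot(q): return Rz(q[0])@Ry(q[1]+q[2])@Rz(q[3])@Ry(q[4])@Rz(q[5])
def fk(q,k):
    h,L1,L2,d,e=k; R=rot(q)
    f=Ry(q[1]+q[2])
    w=Rz(q[0])@(np.array([0,0,h])+Ry(q[1])@[0,0,L1]+f@[e,0,L2]); return w+R[:,2]*d,R
Q=np.array([[.965988,.342642,1.524924,0,1.275414,-.145999],[.555,.438,1.441,-.781,1.459,.327],[.42,.36,1.782,-.939,1.015,.284]])
X=np.array([[.23228,.47042,.23412],[.5233,.1589,.3028],[.5358,.0903,.2328]])
K=least_squares(lambda k:np.r_[np.concatenate([fk(q,k)[0]-x for q,x in zip(Q,X)]),k[4]*1e-3],[.3,.35,.35,.2,0]).x
def ik(p,R,q0):
    def f(q):
        a,b=fk(q,K); return np.r_[(a-p)*10,Rn.from_matrix(b.T@R).as_rotvec()]
    s=least_squares(f,np.clip(q0,LO+1e-3,HI-1e-3),bounds=(LO,HI)); return s.x,np.abs(s.fun).max()
if __name__=='__main__':
    print(K,[np.abs(fk(q,K)[0]-x).max().round(4) for q,x in zip(Q,X)]); print(rot(Q[2]).round(3).tolist())
    F=rot(Q[2]).T@cur()[1]; print('flange->tool',F.round(3).tolist())
    for tilt in(15,30,45,55,60):
      for off in(-20,0,20):
        res=[]
        for az in range(90,311,20):
            p,R=tcp(az,off,tilt); best=''
            for sg in(1,-1):
                S=R.copy(); S[:,:2]*=sg
                for q0 in([.3,.4,1.7,0,1,.3],[-.2,.4,1.7,1.5,1,-1.5],[0,.4,1.7,3,.6,-3]):
                    q,e=ik(p,S@F.T,np.array(q0))
                    if e<.01: best='%.1f/%.1f'%(q[3],q[4])
            res.append(f'{az}:{best}')
        print(tilt,off,' '.join(res))
E
python3 kin.py
```

```text
[ 0.04225165  0.51967758  0.34321607  0.20694801 -0.03128781] [np.float64(0.0587), np.float64(0.0104), np.float64(0.0098)]
[[-0.786, -0.436, 0.437], [-0.618, 0.557, -0.556], [-0.001, -0.707, -0.707]]
flange->tool [[0.0, -1.0, 0.0], [1.0, 0.0, 0.0], [-0.0, 0.0, 1.0]]
15 -20 90:-0.9/2.1 110: 130: 150: 170: 190:3.7/0.7 210:2.8/0.7 230:2.1/0.9 250:1.6/1.2 270:1.4/1.4 290:1.2/1.7 310:1.0/2.0
15 0 90: 110: 130: 150: 170:3.8/0.8 190:2.9/0.7 210:2.1/0.9 230:1.7/1.2 250:1.4/1.4 270:1.2/1.7 290:1.0/2.0 310:0.9/2.3
15 20 90: 110: 130: 150:3.9/0.8 170:3.0/0.7 190:2.2/0.9 210:1.7/1.1 230:1.4/1.4 250:1.1/1.7 270:1.0/2.0 290:0.9/2.3 310:0.7/2.6
30 -20 90:-0.8/2.0 110:-0.9/1.7 130: 150: 170: 190:4.1/0.4 210:2.4/0.3 230:1.7/0.6 250:1.3/1.0 270:1.1/1.3 290:1.0/1.6 310:0.9/1.9
30 0 90:-0.9/1.7 110: 130: 150: 170: 190:2.6/0.3 210:1.7/0.6 230:1.4/1.0 250:1.1/1.3 270:1.0/1.6 290:0.8/1.9 310:0.7/2.1
30 20 90: 110: 130: 150: 170:2.8/0.3 190:1.8/0.6 210:1.4/0.9 230:1.1/1.3 250:1.0/1.6 270:0.8/1.8 290:0.7/2.1 310:0.5/2.4
45 -20 90:-0.6/1.8 110:-0.7/1.6 130:-0.8/1.3 150:-1.0/1.0 170: 190:-0.9/0.3 210: 230:1.0/
[... 559 characters left out ...]
5 190:0.2/0.4 210:0.6/0.6 230:0.7/0.9 250:0.7/1.1 270:0.6/1.4 290:0.5/1.6 310:0.4/1.9
55 20 90:-0.6/1.3 110:-0.7/1.0 130:-0.7/0.8 150:-0.5/0.5 170:0.1/0.4 190:0.6/0.6 210:0.7/0.9 230:0.7/1.1 250:0.6/1.4 270:0.5/1.6 290:0.4/1.8 310:0.3/2.0
60 -20 90:-0.4/1.6 110:-0.5/1.4 130:-0.6/1.2 150:-0.6/1.0 170:-0.5/0.7 190:-0.3/0.6 210:0.2/0.5 230:0.5/0.7 250:0.6/0.9 270:0.6/1.2 290:0.5/1.4 310:0.5/1.6
60 0 90:-0.5/1.5 110:-0.6/1.2 130:-0.6/1.0 150:-0.5/0.8 170:-0.3/0.6 190:0.1/0.5 210:0.5/0.7 230:0.6/0.9 250:0.6/1.1 270:0.5/1.4 290:0.4/1.6 310:0.4/1.8
60 20 90:-0.6/1.3 110:-0.6/1.0 130:-0.5/0.8 150:-0.3/0.6 170:0.1/0.5 190:0.5/0.7 210:0.6/0.9 230:0.6/1.1 250:0.5/1.3 270:0.4/1.6 290:0.3/1.8 310:0.2/1.9
```

```bash
python3 - <<'E'
s=open('kin.py').read()
s=s.replace("h,L1,L2,d,e=k","h,L1,L2,d,e,r0=k").replace("np.array([0,0,h])","np.array([r0,0,h])").replace("k[4]*1e-3]","k[4:]*1e-3]").replace("[.3,.35,.35,.2,0]","[.3,.35,.35,.2,0,0]")
i=s.index("    for tilt in"); s=s[:i]+"""    q=Q[2]
    for tilt in(50,55,60):
        q=Q[2]; print(tilt,end=' ')
        for az in range(128,220,8):
            p,R=tcp(az,0,tilt); R[:,:2]*=-1 if az==128 and R[:,1]@cur()[1][:,1]<0 else 1
            if az>128: R[:,:2]*=np.sign(R[:,1]@Rp[:,1])
            Rp=R; q,e=ik(p,R@F.T,q); print(az,q.round(2).tolist()[1:],'%.3f'%e,end=' | ')
        print()
"""
open('kin.py','w').write(s)
E
python3 kin.py
```

```text
[0.29756259 0.26298956 0.28604783 0.2025201  0.01493438 0.16613803] [np.float64(0.0653), np.float64(0.0111), np.float64(0.0025)]
[[-0.786, -0.436, 0.437], [-0.618, 0.557, -0.556], [-0.001, -0.707, -0.707]]
flange->tool [[0.0, -1.0, 0.0], [1.0, 0.0, 0.0], [-0.0, 0.0, 1.0]]
50 128 [0.34, 1.76, -0.82, 1.01, 0.19] 0.000 | 136 [0.26, 1.87, -0.86, 0.89, 0.1] 0.000 | 144 [0.18, 1.97, -0.88, 0.77, -0.01] 0.000 | 152 [0.11, 2.05, -0.88, 0.65, -0.14] 0.000 | 160 [0.05, 2.12, -0.83, 0.53, -0.31] 0.000 | 168 [0.0, 2.17, -0.72, 0.41, -0.57] 0.000 | 176 [-0.03, 2.2, -0.46, 0.32, -0.97] 0.000 | 184 [-0.04, 2.21, -0.02, 0.28, -1.55] 0.004 | 192 [-0.03, 2.2, 0.43, 0.31, -2.14] 0.000 | 200 [0.0, 2.17, 0.7, 0.4, -2.55] 0.000 | 208 [0.05, 2.12, 0.83, 0.52, -2.81] 0.000 | 216 [0.11, 2.06, 0.87, 0.64, -2.99] 0.000 | 
55 128 [0.33, 1.73, -0.71, 1.01, 0.08] 0.000 | 136 [0.26, 1.83, -0.72, 0.9, -0.03] 0.000 | 144 [0.18, 1.92, -0.72, 0.79, -0.16] 0.000 | 152 [0.12, 2.0, -0.69, 0.68, -0.32] 0.000 | 160 [0.06, 2.06, -0.62, 0.58, -0.52] 0.000 | 168 [0.02, 2.11, -0.5, 0.5, -0.79] 0.000 | 176 [-0.01, 2.13, -0.29, 0.43, -1.14] 0.000 | 184 [-0.02, 2.14, -0.01, 0.4, -1.55] 0.000 | 192 [-0.01, 2.14, 0.27, 0.43, -1.98] 0.000 | 200 [0.02, 2.11, 0.48, 0.49, -2.33] 0.000 | 208 [0.06, 2.06, 0.62, 0.58, -2.6] 0.000 | 216 [0.12, 2.0, 0.69, 0.68, -2.81] 0.000 | 
60 128 [0.33, 1.7, -0.59, 1.02, -0.02] 0.000 | 136 [0.26, 1.79, -0.59, 0.92, -0.15] 0.000 | 144 [0.19, 1.88, -0.58, 0.83, -0.3] 0.000 | 152 [0.14, 1.94, -0.54, 0.74, -0.47] 0.000 | 160 [0.09, 2.0, -0.46, 0.66, -0.68] 0.000 | 168 [0.05, 2.04, -0.35, 0.59, -0.93] 0.000 | 176 [0.02, 2.07, -0.19, 0.55, -1.23] 0.000 | 184 [0.01, 2.08, -0.01, 0.53, -1.56] 0.000 | 192 [0.02, 2.07, 0.18, 0.54, -1.89] 0.000 | 200 [0.04, 2.04, 0.34, 0.59, -2.19] 0.000 | 208 [0.08, 2.0, 0.46, 0.65, -2.44] 0.000 | 216 [0.13, 1.95, 0.53, 0.73, -2.66] 0.000 |
```

```bash
sed -i 's/e,r0=k/e,r0,y0=k/; s/np.array(\[r0,0,h\])/np.array([r0,y0,h])/; s/\[.3,.35,.35,.2,0,0\]/[.3,.35,.35,.2,0,0,0]/; s/for tilt in(50,55,60)/for tilt in(50,55)/' kin.py; python3 kin.py
```

```text
[0.22596081 0.50238644 0.37985834 0.31006346 0.04596295 0.00084489
 0.07638295] [np.float64(0.0001), np.float64(0.0002), np.float64(0.0001)]
[[-0.786, -0.436, 0.437], [-0.618, 0.557, -0.556], [-0.001, -0.707, -0.707]]
flange->tool [[0.0, -1.0, 0.0], [1.0, 0.0, 0.0], [-0.0, 0.0, 1.0]]
50 128 [0.34, 1.76, -0.82, 1.0, 0.16] 0.000 | 136 [0.28, 1.85, -0.86, 0.87, 0.07] 0.000 | 144 [0.22, 1.93, -0.88, 0.74, -0.04] 0.000 | 152 [0.17, 2.0, -0.87, 0.6, -0.19] 0.000 | 160 [0.12, 2.06, -0.8, 0.45, -0.42] 0.000 | 168 [0.08, 2.11, -0.58, 0.32, -0.81] 0.000 | 176 [0.06, 2.12, -0.05, 0.28, -1.5] 0.016 | 184 [0.04, 2.15, 0.53, 0.3, -2.26] 0.000 | 192 [0.05, 2.14, 0.8, 0.43, -2.7] 0.000 | 200 [0.08, 2.11, 0.89, 0.58, -2.96] 0.000 | 208 [0.12, 2.06, 0.89, 0.72, -3.11] 0.008 | 216 [0.16, 1.97, 0.78, 0.84, -3.11] 0.059 | 
55 128 [0.32, 1.73, -0.7, 1.0, 0.04] 0.000 | 136 [0.27, 1.81, -0.71, 0.88, -0.08] 0.000 | 144 [0.22, 1.88, -0.71, 0.76, -0.22] 0.000 | 152 [0.17, 1.95, -0.66, 0.64, -0.41] 0.000 | 160 [0.12, 2.0, -0.56, 0.53, -0.67] 0.000 | 168 [0.09, 2.04, -0.35, 0.44, -1.04] 0.000 | 176 [0.07, 2.07, -0.03, 0.39, -1.53] 0.000 | 184 [0.06, 2.08, 0.31, 0.42, -2.04] 0.000 | 192 [0.07, 2.07, 0.55, 0.51, -2.44] 0.000 | 200 [0.09, 2.05, 0.67, 0.62, -2.73] 0.000 | 208 [0.12, 2.01, 0.72, 0.74, -2.93] 0.000 | 216 [0.16, 1.95, 0.74, 0.85, -3.09] 0.000 |
```

Call:
{"op": "carry_out", "data": {
  "deltas": [
    [0.02,0,0,0,0.022,0,0],
    [0.02,0,0,0,0.022,0,0],
    [0.02,0,0,0,0.022,0,0],
    [0.02,0,0,0,0.022,0,0],
    [0.02,0,0,0,0.022,0,0],
    [0.02,0,0,0,0.022,0,0],
    [0.02,0,0,0,0.022,0,0],
    [0.02,0,0,0,0.022,0,0]
  ]
}}

```text
time: 4.2
tool_pos: [0.5351, 0.0914, 0.2317]
tool_rot: [3.141, 0.608, 2.237]
contact_force: [-4.7, 0.8, 2.3]
opening: 0.0268
grip_force: 15.0
```

Call:
{"op": "carry_out", "data": {
  "deltas": [
    [0,-0.2,0,-0.02,0,-0.028,0],
    [0,-0.2,0,-0.02,0,-0.028,0],
    [0,-0.2,0,-0.02,0,-0.028,0],
    [0,-0.2,0,-0.02,0,-0.028,0],
    [0,-0.2,0,-0.02,0,-0.028,0],
    [0,-0.2,0,-0.02,0,-0.028,0],
    [0,-0.2,0,-0.02,0,-0.028,0],
    [0,-0.2,0,-0.02,0,-0.028,0]
  ]
}}

```text
time: 4.87
tool_pos: [0.5245, 0.0811, 0.2317]
tool_rot: [3.134, 0.609, 2.511]
contact_force: [-3.6, 6.6, 3.0]
opening: 0.0267
grip_force: 15.0
```

Call:
{"op": "carry_out", "data": {
  "deltas": [
    [0,-0.2,0,-0.02,0,-0.028,0],
    [0,-0.2,0,-0.02,0,-0.028,0],
    [0,-0.2,0,-0.02,0,-0.028,0],
    [0,-0.2,0,-0.02,0,-0.028,0],
    [0,-0.2,0,-0.02,0,-0.028,0],
    [0,-0.2,0,-0.02,0,-0.028,0],
    [0,-0.2,0,-0.02,0,-0.028,0],
    [0,-0.2,0,-0.02,0,-0.028,0]
  ]
}}

```text
time: 5.53
tool_pos: [0.5161, 0.0674, 0.2317]
tool_rot: [3.131, 0.611, 2.785]
contact_force: [-10.4, 9.5, 4.6]
opening: 0.0269
grip_force: 15.0
```

```bash
cat >> h.py <<'E'
def stat(tilt=55):
    o=robot.observe(); p,R=cur(); g=p-.011*R[:,2]; v=g[:2]-C
    print('t',round(o['time'],2),'q',o['qpos'].round(2),'grasp az %.1f r %.4f z %.4f'%(np.degrees(np.arctan2(v[1],v[0]))%360,np.hypot(*v),g[2]),'head %.1f tilt %.1f'%(np.degrees(np.arctan2(R[1,2],R[0,2])),-np.degrees(np.arcsin(R[2,2]))),'roll',R[2,1].round(3),'F',o['contact_force'].round(1),'open',o['opening'].round(4))
E
python3 -c "
from h import *
stat()"
```

```text
Traceback (most recent call last):
  File "h.py", line 46, in stat
    print('t',round(o['time'],2),'q',o['qpos'].round(2),'grasp az %.1f r %.4f z %.4f'%(np.degrees(np.arctan2(v[1],v[0]))%360,np.hypot(*v),g[2]),'head %.1f tilt %.1f'%(np.degrees(np.arctan2(R[1,2],R[0,2])),-np.degrees(np.arcsin(R[2,2]))),'roll',R[2,1].round(3),'F',o['contact_force'].round(1),'open',o['opening'].round(4))
                                                                                                                                                                                                                                                                                                           ^^^^^^^^^^^^^^^^^^
AttributeError: 'float' object has no attribute 'round'
```

```bash
sed -i "s/o\['opening'\].round(4)/round(o['opening'],4)/" h.py; python3 -c "
from h import *
stat()"
```

```text
t 5.53 q [ 0.14  0.13  2.   -0.55  0.53 -0.67] grasp az 156.2 r 0.0655 z 0.2407 head -19.4 tilt 55.0 roll 0.009 F [-10.4   9.5   4.6] open 0.0269
```

Call:
{"op": "carry_out", "data": {
  "deltas": [
    [0.08,-0.22,-0.06,-0.02,0,-0.028,0],
    [0,-0.22,0,-0.02,0,-0.028,0],
    [0,-0.22,0,-0.02,0,-0.028,0],
    [0,-0.22,0,-0.02,0,-0.028,0],
    [0,-0.22,0,-0.02,0,-0.028,0],
    [0,-0.22,0,-0.02,0,-0.028,0],
    [0,-0.22,0,-0.02,0,-0.028,0],
    [0,-0.22,0,-0.02,0,-0.028,0]
  ]
}}

```text
time: 6.2
tool_pos: [0.5111, 0.0505, 0.2316]
tool_rot: [3.129, 0.613, 3.06]
contact_force: [-7.8, 10.4, 6.3]
opening: 0.0265
grip_force: 15.0
```

Call:
{"op": "carry_out", "data": {
  "deltas": [
    [0,-0.21,0,-0.02,0,-0.028,0],
    [0,-0.21,0,-0.02,0,-0.028,0],
    [0,-0.21,0,-0.02,0,-0.028,0],
    [0,-0.21,0,-0.02,0,-0.028,0],
    [0,-0.21,0,-0.02,0,-0.028,0],
    [0,-0.21,0,-0.02,0,-0.028,0],
    [0,-0.21,0,-0.02,0,-0.028,0],
    [0,-0.21,0,-0.02,0,-0.028,0]
  ]
}}

```text
time: 6.87
tool_pos: [0.5111, 0.0342, 0.2315]
tool_rot: [3.125, 0.615, -2.948]
contact_force: [-12.3, 5.9, 11.0]
opening: 0.027
grip_force: 15.0
```

```bash
python3 -c "
from h import *
stat()"
```

```text
t 6.87 q [-0.24  0.06  2.07  0.56  0.51 -2.44] grasp az 188.9 r 0.0658 z 0.2405 head 12.7 tilt 54.8 roll 0.013 F [-12.3   5.9  11. ] open 0.027
```

Call:
{"op": "carry_out", "data": {
  "deltas": [
    [0.09,-0.21,-0.13,-0.02,0,-0.028,0],
    [0,-0.21,0,-0.02,0,-0.028,0],
    [0,-0.21,0,-0.02,0,-0.028,0],
    [0,-0.21,0,-0.02,0,-0.028,0],
    [0,-0.21,0,-0.02,0,-0.028,0],
    [0,-0.21,0,-0.02,0,-0.028,0],
    [0,-0.21,0,-0.02,0,-0.028,0],
    [0,0,0,0,0,0,0]
  ]
}}

```text
time: 7.53
tool_pos: [0.5149, 0.0188, 0.2316]
tool_rot: [3.124, 0.618, -2.71]
contact_force: [-2.6, 5.3, 3.5]
opening: 0.0264
grip_force: 15.0
```

```bash
sed -i 's/^C=.*;/C=np.array([.5687,.0432]);/' h.py; python3 -c "
from h import *
stat(); d=snap('wrist','w2'); angles(d)"
```

```text
t 7.53 q [-0.39  0.11  2.03  0.73  0.71 -2.89] grasp az 204.6 r 0.0654 z 0.2406 head 26.5 tilt 54.6 roll 0.014 F [-2.6  5.3  3.5] open 0.0264
red none
yel 80 ang 61.54 r 0.0219 0.0615
```

View pics/w2.png

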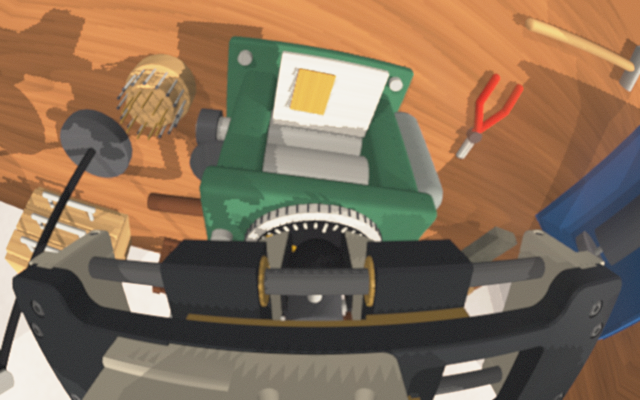

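Run:
```python
from kin import *
F=np.array([[0,-1,0],[1,0,0],[0,0,1.]])
q=robot.observe()['qpos']; p,R=cur(); print(np.abs(fk(q,K)[0]-p).max())
p=p-R[:,2]*.06; l=[]
step=lambda d,r:(p+R@np.array(d)/100, R@Rn.from_rotvec(r).as_matrix())
for k in range(36):
    p,R=step([0,.41,0],[.0255,0,.0365]); q2,e=ik(p,R@F.T,q); l.append(np.abs(q2-q).max()*12); q=q2
    if k%6==5: print(k,q.round(2),round(e,3),max(l[-6:]).round(2))
g=p-.011*R[:,2]; b=g+.06*R[:,2]; print(b, ball(114.7), p, R[2,1])
```

```text
0.0008545628787827164
5 [-0.28 -0.08  2.06  0.45  0.66 -2.31] 0.0 1.65
11 [-0.04 -0.08  2.05 -0.03  0.56 -1.49] 0.0 1.79
17 [ 0.18 -0.    1.98 -0.46  0.68 -0.73] 0.0 1.76
23 [ 0.32  0.11  1.85 -0.62  0.89 -0.29] 0.0 1.12
29 [ 0.4   0.24  1.68 -0.64  1.12 -0.01] 0.0 0.65
35 [ 0.42  0.37  1.49 -0.62  1.33  0.18] 0.0 0.44
[0.53896805 0.1029885  0.24210896] [0.54153864 0.10225303 0.24      ] [0.52775892 0.12808577 0.28267351] 0.008226595092153505
```

Call:
{"op": "carry_out", "data": {
  "deltas": [
    [0,0,0,0,0,0,0.6],
    [0,0,0,0,0,0,0.6],
    [0,0,0,0,0,0,0.6],
    [0,0,-0.5,0,0,0,0.6],
    [0,0,-1.2,0,0,0,0.6],
    [0,0,-1.5,0,0,0,0.6],
    [0,0,-1.5,0,0,0,0.6],
    [0,0,-1.3,0,0,0,0.6]
  ]
}}

```text
time: 8.25
tool_pos: [0.483, 0.0026, 0.2814]
tool_rot: [3.128, 0.618, -2.711]
contact_force: [-0.7, -0.0, 0.4]
opening: 0.055
grip_force: 0.0
```

Clear of the ball, with no contact force. Swinging back to the left along the arc.

Call:
{"op": "carry_out", "data": {
  "deltas": [
    [0,0.41,0,0.0255,0,0.0365,0.6],
    [0,0.41,0,0.0255,0,0.0365,0.6],
    [0,0.41,0,0.0255,0,0.0365,0.6],
    [0,0.41,0,0.0255,0,0.0365,0.6],
    [0,0.41,0,0.0255,0,0.0365,0.6],
    [0,0.41,0,0.0255,0,0.0365,0.6],
    [0,0.41,0,0.0255,0,0.0365,0.6],
    [0,0.41,0,0.0255,0,0.0365,0.6]
  ]
}}

```text
time: 8.92
tool_pos: [0.4742, 0.0342, 0.2814]
tool_rot: [3.125, 0.615, -3.072]
contact_force: [0.1, -0.9, -0.5]
opening: 0.055
grip_force: 0.0
```

Call:
{"op": "carry_out", "data": {
  "deltas": [
    [0,0.41,0,0.0255,0,0.0365,0.6],
    [0,0.41,0,0.0255,0,0.0365,0.6],
    [0,0.41,0,0.0255,0,0.0365,0.6],
    [0,0.41,0,0.0255,0,0.0365,0.6],
    [0,0.41,0,0.0255,0,0.0365,0.6],
    [0,0.41,0,0.0255,0,0.0365,0.6],
    [0,0.41,0,0.0255,0,0.0365,0.6],
    [0,0.41,0,0.0255,0,0.0365,0.6]
  ]
}}

```text
time: 9.58
tool_pos: [0.4767, 0.0667, 0.2819]
tool_rot: [3.124, 0.61, 2.855]
contact_force: [-0.2, -0.7, -1.0]
opening: 0.0552
grip_force: 0.0
```

Call:
{"op": "carry_out", "data": {
  "deltas": [
    [0,0.41,0,0.0255,0,0.0365,0.6],
    [0,0.41,0,0.0255,0,0.0365,0.6],
    [0,0.41,0,0.0255,0,0.0365,0.6],
    [0,0.41,0,0.0255,0,0.0365,0.6],
    [0,0.41,0,0.0255,0,0.0365,0.6],
    [0,0.41,0,0.0255,0,0.0365,0.6],
    [0,0.41,0,0.0255,0,0.0365,0.6],
    [0,0.41,0,0.0255,0,0.0365,0.6]
  ]
}}

```text
time: 10.25
tool_pos: [0.4904, 0.0964, 0.2822]
tool_rot: [3.125, 0.605, 2.499]
contact_force: [0.4, -0.7, 0.9]
opening: 0.0552
grip_force: 0.0
```

Call:
{"op": "carry_out", "data": {
  "deltas": [
    [0,0.41,0,0.0255,0,0.0365,0.6],
    [0,0.41,0,0.0255,0,0.0365,0.6],
    [0,0.41,0,0.0255,0,0.0365,0.6],
    [0,0.41,0,0.0255,0,0.0365,0.6],
    [0,0.41,0,0.0255,0,0.0365,0.6],
    [0,0.41,0,0.0255,0,0.0365,0.6],
    [0,0.41,0,0.0255,0,0.0365,0.6],
    [0,0.41,0,0.0255,0,0.0365,0.6]
  ]
}}

```text
time: 10.92
tool_pos: [0.5136, 0.1195, 0.2825]
tool_rot: [3.128, 0.6, 2.145]
contact_force: [0.2, 0.1, 0.4]
opening: 0.0551
grip_force: 0.0
```

```bash
cat >> h.py <<'E'
def balls(d,a0,C=C):
    T=np.linalg.inv(d['world_to_cam']); m=(d['image'].max(2)<75)&(d['depth']>0)
    v,u=np.nonzero(m); z=d['depth'][v,u]; x=(u-d['cx'])/d['fx'];y=(v-d['cy'])/d['fy']; r=np.hypot(x,y)+1e-9; t=np.tan(r)/r
    P=np.stack([x*t*z,-y*t*z,-z],1)@T[:3,:3].T+T[:3,3]; S=[]
    for k in range(4):
        b=ball(a0+90*k); Q=P[np.linalg.norm(P-b,axis=1)<.022]
        if len(Q)<40: continue
        s=np.linalg.lstsq(np.c_[2*Q,np.ones(len(Q))],(Q**2).sum(1),rcond=None)[0]; w=s[:2]-C
        print('ball',k,len(Q),s[:3].round(4),'az %.1f r %.4f R %.4f'%(np.degrees(np.arctan2(w[1],w[0]))%360,np.hypot(*w),np.sqrt(s[3]+s[:3]@s[:3])))
E
python3 - <<'E'
from h import *
stat(); d=snap('wrist','w3'); angles(d); balls(d,24.7)
p,R=cur(); q,S=tcp(114.7,0,55,0); S[:,:2]*=np.sign(S[:,1]@R[:,1]); rows(p,R,[(q,S,8,.6)])
E
```

```text
t 10.92 q [ 0.41  0.29  1.62 -0.64  1.19  0.07] grasp az 125.8 r 0.1004 z 0.2916 head -55.8 tilt 55.6 roll 0.011 F [0.2 0.1 0.4] open 0.0551
red 120 ang 78.86 r 0.0455 0.062
yel 149 ang -113.83 r 0.02 0.0456
ball 1 1193 [0.5427 0.102  0.2403] az 113.8 r 0.0642 R 0.0136
ball 3 171 [ 0.5941 -0.0166  0.2415] az 293.0 r 0.0650 R 0.0124
[[-0.0,0.1,0.8,0.012,-0.001,0.014,0.6],[-0.0,0.2,0.8,0.012,-0.002,0.015,0.6],[-0.0,0.2,0.7,0.011,-0.001,0.014,0.6],[-0.0,0.1,0.8,0.012,-0.002,0.015,0.6],[0.0,0.2,0.8,0.012,-0.001,0.014,0.6],[0.0,0.2,0.8,0.012,-0.002,0.014,0.6],[0.0,0.2,0.8,0.011,-0.001,0.015,0.6],[0.0,0.2,0.7,0.012,-0.002,0.014,0.6]]
max 0.8 0.015 8
```

Call:
{"op": "carry_out", "data": {
  "deltas": [
    [0,0.4,0.2,0.024,-0.003,0.03,0.6],
    [0,0.4,0.4,0.024,-0.003,0.03,0.6],
    [0,0.4,0.6,0.024,-0.003,0.03,0.6],
    [0,0.3,0.8,0.024,-0.003,0.03,0.6],
    [0,0,1.0,0,0,0,0.6],
    [0,0,1.0,0,0,0,0.6],
    [0,0,1.0,0,0,0,0.6],
    [0,0,1.1,0,0,0,0.6]
  ]
}}

```text
time: 11.63
tool_pos: [0.5415, 0.095, 0.2316]
tool_rot: [-3.141, 0.611, 2.003]
contact_force: [-0.9, -0.2, 0.1]
opening: 0.0551
grip_force: 0.0
```

```bash
python3 -c "
from h import *
stat(); print(ball(113.5))"
```

```text
t 11.63 q [ 0.36  0.41  1.59 -0.67  1.18  0.2 ] grasp az 117.4 r 0.0648 z 0.2407 head -65.3 tilt 55.0 roll -0.0 F [-0.9 -0.2  0.1] open 0.0551
[0.54278131 0.1028089  0.24      ]
```

Call:
{"op": "carry_out", "data": {
  "deltas": [
    [0,0.2,0,0,0,0,0.6],
    [0,0.23,0,0,0,0,0.6],
    [0,0,0,0,0,0,0],
    [0,0,0,0,0,0,0],
    [0,0,0,0,0,0,0],
    [0,0,0,0,0,0,0],
    [0,0,0,0,0,0,0],
    [0,0,0,0,0,0,0]
  ],
  "force": 15
}}

```text
time: 12.3
tool_pos: [0.5459, 0.0979, 0.2326]
tool_rot: [3.141, 0.611, 2.002]
contact_force: [-0.2, 2.3, 0.6]
opening: 0.027
grip_force: 15.0
```

Call:
{"op": "carry_out", "data": {
  "deltas": [
    [0,-0.205,0,-0.02,0,-0.028,0],
    [0,-0.205,0,-0.02,0,-0.028,0],
    [0,-0.205,0,-0.02,0,-0.028,0],
    [0,-0.205,0,-0.02,0,-0.028,0],
    [0,-0.205,0,-0.02,0,-0.028,0],
    [0,-0.205,0,-0.02,0,-0.028,0],
    [0,-0.205,0,-0.02,0,-0.028,0],
    [0,-0.205,0,-0.02,0,-0.028,0]
  ]
}}

```text
time: 12.97
tool_pos: [0.5321, 0.0896, 0.2325]
tool_rot: [3.137, 0.611, 2.277]
contact_force: [2.3, 1.6, -0.5]
opening: 0.0269
grip_force: 15.0
```

Call:
{"op": "carry_out", "data": {
  "deltas": [
    [0,-0.205,0,-0.02,0,-0.028,0],
    [0,-0.205,0,-0.02,0,-0.028,0],
    [0,-0.205,0,-0.02,0,-0.028,0],
    [0,-0.205,0,-0.02,0,-0.028,0],
    [0,-0.205,0,-0.02,0,-0.028,0],
    [0,-0.205,0,-0.02,0,-0.028,0],
    [0,-0.205,0,-0.02,0,-0.028,0],
    [0,-0.205,0,-0.02,0,-0.028,0]
  ]
}}

```text
time: 13.63
tool_pos: [0.5208, 0.0776, 0.2325]
tool_rot: [3.134, 0.613, 2.551]
contact_force: [2.3, 2.9, -0.2]
opening: 0.0271
grip_force: 15.0
```

Call:
{"op": "carry_out", "data": {
  "deltas": [
    [0,-0.205,0,-0.02,0,-0.028,0],
    [0,-0.205,0,-0.02,0,-0.028,0],
    [0,-0.205,0,-0.02,0,-0.028,0],
    [0,-0.205,0,-0.02,0,-0.028,0],
    [0,-0.205,0,-0.02,0,-0.028,0],
    [0,-0.205,0,-0.02,0,-0.028,0],
    [0,-0.205,0,-0.02,0,-0.028,0],
    [0,-0.205,0,-0.02,0,-0.028,0]
  ]
}}

```text
time: 14.3
tool_pos: [0.5132, 0.0628, 0.2325]
tool_rot: [3.133, 0.615, 2.825]
contact_force: [-2.1, 4.5, 0.9]
opening: 0.0267
grip_force: 15.0
```

```bash
python3 -c "
from h import *
stat()"
```

```text
t 14.3 q [ 0.11  0.11  2.02 -0.51  0.49 -0.75] grasp az 160.7 r 0.0652 z 0.2415 head -17.3 tilt 54.8 roll 0.007 F [-2.1  4.5  0.9] open 0.0267
```

Call:
{"op": "carry_out", "data": {
  "deltas": [
    [0,-0.205,0,-0.02,0,-0.028,0],
    [0,-0.205,0,-0.02,0,-0.028,0],
    [0,-0.205,0,-0.02,0,-0.028,0],
    [0,-0.205,0,-0.02,0,-0.028,0],
    [0,-0.205,0,-0.02,0,-0.028,0],
    [0,-0.205,0,-0.02,0,-0.028,0],
    [0,-0.205,0,-0.02,0,-0.028,0],
    [0,-0.205,0,-0.02,0,-0.028,0]
  ]
}}

```text
time: 14.97
tool_pos: [0.5098, 0.0467, 0.2325]
tool_rot: [3.131, 0.616, 3.099]
contact_force: [-3.4, 3.1, 2.9]
opening: 0.0269
grip_force: 15.0
```

Call:
{"op": "carry_out", "data": {
  "deltas": [
    [0,-0.205,0,-0.02,0,-0.028,0],
    [0,-0.205,0,-0.02,0,-0.028,0],
    [0,-0.205,0,-0.02,0,-0.028,0],
    [0,-0.205,0,-0.02,0,-0.028,0],
    [0,-0.205,0,-0.02,0,-0.028,0],
    [0,-0.205,0,-0.02,0,-0.028,0],
    [0,-0.205,0,-0.02,0,-0.028,0],
    [0,-0.205,0,-0.02,0,-0.028,0]
  ]
}}

```text
time: 15.63
tool_pos: [0.511, 0.0307, 0.2324]
tool_rot: [3.13, 0.619, -2.909]
contact_force: [-5.8, 1.6, 4.5]
opening: 0.0269
grip_force: 15.0
```

Call:
{"op": "carry_out", "data": {
  "deltas": [
    [0,-0.205,0,-0.02,0,-0.028,0],
    [0,-0.205,0,-0.02,0,-0.028,0],
    [0,-0.205,0,-0.02,0,-0.028,0],
    [0,-0.205,0,-0.02,0,-0.028,0],
    [0,-0.205,0,-0.02,0,-0.028,0],
    [0,-0.205,0,-0.02,0,-0.028,0],
    [0,-0.205,0,-0.02,0,-0.028,0],
    [0,0,0,0,0,0,0]
  ]
}}

```text
time: 16.3
tool_pos: [0.5159, 0.0165, 0.2323]
tool_rot: [3.13, 0.62, -2.668]
contact_force: [-8.3, -0.3, 8.5]
opening: 0.0265
grip_force: 15.0
```

```bash
python3 -c "
from h import *
stat()"
```

```text
t 16.3 q [-0.4   0.12  2.01  0.74  0.74 -2.94] grasp az 206.9 r 0.0656 z 0.2413 head 28.3 tilt 54.4 roll 0.009 F [-8.3 -0.3  8.5] open 0.0265
```

Call:
{"op": "carry_out", "data": {
  "deltas": [
    [0,0,0,0,0,0,0.6],
    [0,0,0,0,0,0,0.6],
    [0,0,0,0,0,0,0.6],
    [0,0,-0.5,0,0,0,0.6],
    [0,0,-1.2,0,0,0,0.6],
    [0,0,-1.5,0,0,0,0.6],
    [0,0,-1.5,0,0,0,0.6],
    [0,0,-1.3,0,0,0,0.6]
  ]
}}

```text
time: 16.97
tool_pos: [0.4849, 0.0, 0.2813]
tool_rot: [3.131, 0.62, -2.67]
contact_force: [0.7, -0.4, -0.4]
opening: 0.0551
grip_force: 0.0
```

Call:
{"op": "carry_out", "data": {
  "deltas": [
    [0,0.41,0,0.0255,0,0.0365,0.6],
    [0,0.41,0,0.0255,0,0.0365,0.6],
    [0,0.41,0,0.0255,0,0.0365,0.6],
    [0,0.41,0,0.0255,0,0.0365,0.6],
    [0,0.41,0,0.0255,0,0.0365,0.6],
    [0,0.41,0,0.0255,0,0.0365,0.6],
    [0,0.41,0,0.0255,0,0.0365,0.6],
    [0,0.41,0,0.0255,0,0.0365,0.6]
  ]
}}

```text
time: 17.63
tool_pos: [0.4748, 0.0313, 0.2812]
tool_rot: [3.126, 0.617, -3.031]
contact_force: [0.5, -0.6, -0.4]
opening: 0.0551
grip_force: 0.0
```

Call:
{"op": "carry_out", "data": {
  "deltas": [
    [0,0.41,0,0.0255,0,0.0365,0.6],
    [0,0.41,0,0.0255,0,0.0365,0.6],
    [0,0.41,0,0.0255,0,0.0365,0.6],
    [0,0.41,0,0.0255,0,0.0365,0.6],
    [0,0.41,0,0.0255,0,0.0365,0.6],
    [0,0.41,0,0.0255,0,0.0365,0.6],
    [0,0.41,0,0.0255,0,0.0365,0.6],
    [0,0.41,0,0.0255,0,0.0365,0.6]
  ]
}}

```text
time: 18.3
tool_pos: [0.476, 0.0638, 0.2817]
tool_rot: [3.125, 0.612, 2.895]
contact_force: [0.6, -0.3, 0.5]
opening: 0.0552
grip_force: 0.0
```

Call:
{"op": "carry_out", "data": {
  "deltas": [
    [0,0.41,0,0.0255,0,0.0365,0.6],
    [0,0.41,0,0.0255,0,0.0365,0.6],
    [0,0.41,0,0.0255,0,0.0365,0.6],
    [0,0.41,0,0.0255,0,0.0365,0.6],
    [0,0.41,0,0.0255,0,0.0365,0.6],
    [0,0.41,0,0.0255,0,0.0365,0.6],
    [0,0.41,0,0.0255,0,0.0365,0.6],
    [0,0.41,0,0.0255,0,0.0365,0.6]
  ]
}}

```text
time: 18.97
tool_pos: [0.4885, 0.094, 0.282]
tool_rot: [3.125, 0.607, 2.538]
contact_force: [-0.3, -0.3, -0.7]
opening: 0.0552
grip_force: 0.0
```

Call:
{"op": "carry_out", "data": {
  "deltas": [
    [0,0.41,0,0.0255,0,0.0365,0.6],
    [0,0.41,0,0.0255,0,0.0365,0.6],
    [0,0.41,0,0.0255,0,0.0365,0.6],
    [0,0.41,0,0.0255,0,0.0365,0.6],
    [0,0.41,0,0.0255,0,0.0365,0.6],
    [0,0.41,0,0.0255,0,0.0365,0.6],
    [0,0.41,0,0.0255,0,0.0365,0.6],
    [0,0.41,0,0.0255,0,0.0365,0.6]
  ]
}}

```text
time: 19.63
tool_pos: [0.5108, 0.1179, 0.2824]
tool_rot: [3.127, 0.602, 2.184]
contact_force: [0.3, 0.4, -0.4]
opening: 0.0547
grip_force: 0.0
```

Run:
```python
from h import *
stat(); d=snap('wrist','w4'); angles(d); balls(d,25.5)
p,R=cur()
for az in(114,115): q,S=tcp(az,0,55,0); S[:,:2]*=np.sign(S[:,1]@R[:,1]); print(az,R.T@(q-p)*100,Rn.from_matrix(R.T@S).as_rotvec())
cv2.imwrite('pics/c4.png',cv2.resize(d['image'][140:290,220:420],(800,600),interpolation=cv2.INTER_CUBIC))
```

```text
t 19.63 q [ 0.41  0.27  1.65 -0.65  1.16  0.04] grasp az 127.7 r 0.1008 z 0.2914 head -53.4 tilt 55.5 roll 0.012 F [ 0.3  0.4 -0.4] open 0.0547
red 116 ang 79.15 r 0.046 0.0618
yel 39 ang -17.03 r 0.0279 0.0442
ball 1 1192 [0.5404 0.1008 0.2403] az 116.2 r 0.0642 R 0.0136
ball 3 170 [ 0.5967 -0.0155  0.2413] az 295.5 r 0.0650 R 0.0125
114 [-0.1160073   1.36528775  6.3280006 ] [ 0.12454877 -0.00973914  0.15711375]
115 [-0.10068333  1.26473255  6.31590126] [ 0.11460468 -0.00963218  0.14277056]
```

View pics/c4.png

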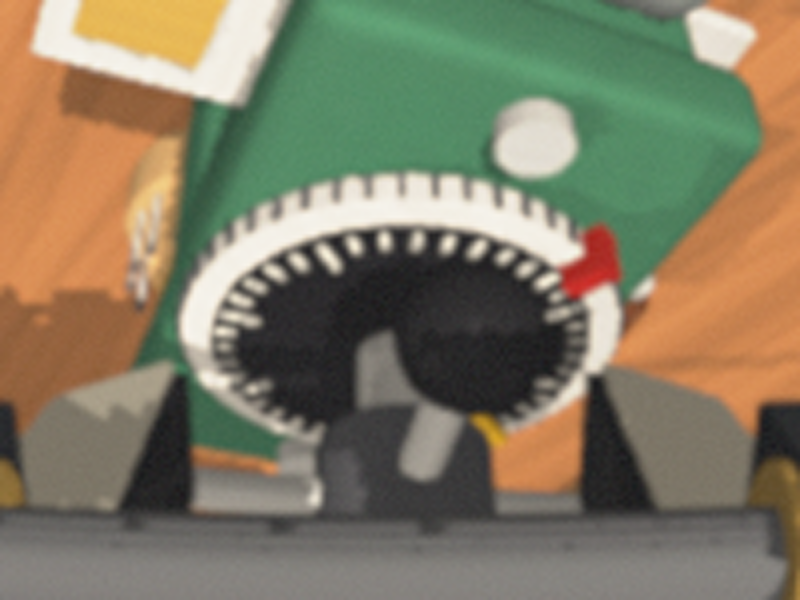

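The crop shows the red mark with its inner end at about crop (568,281), which is image pixel (362,210.2), and the yellow tip at (488,428). ball3 lies in front.

Run:
```python
from h import *
d=load('w4'); Cw=np.array([.5686,.0427])
for z in(.200,.203,.205):
  for u,v in((362,210.2),(363.5,208.7),(371.5,206.5)):
    q=wray(d,u,v,z)[:2]-Cw; print(z,u,v,'ang %.1f r %.4f'%(np.degrees(np.arctan2(q[1],q[0])),np.hypot(*q)))
# depth-based red top points
H=cv2.cvtColor(d['image'],cv2.COLOR_BGR2HSV).astype(int); m=((H[...,0]<6)|(H[...,0]>174))&(H[...,1]>150)&(H[...,2]>80)
T=np.linalg.inv(d['world_to_cam']); v,u=np.nonzero(m&(np.mgrid[0:400,0:640][1]>350)&(np.mgrid[0:400,0:640][1]<380)); z=d['depth'][v,u]; x=(u-d['cx'])/d['fx'];y=(v-d['cy'])/d['fy'];r=np.hypot(x,y);t=np.tan(r)/r
P=np.stack([x*t*z,-y*t*z,-z],1)@T[:3,:3].T+T[:3,3]; w=P[:,:2]-Cw
top=P[:,2]>.2
print(len(P),top.sum(),np.degrees(np.arctan2(*w[top].mean(0)[::-1])),np.hypot(*w[top].T).min(),np.hypot(*w[top].T).max(),P[top][:,2].mean())
for rr in(.046,.049,.052,.055,.058):
    k=abs(np.hypot(*w.T)-rr)<.0015; print(rr,k.sum(),P[k,2].round(3).min(initial=1),P[k,2].max(initial=0).round(4),np.degrees(np.arctan2(w[k,1],w[k,0])).round(0).tolist())
```

```text
0.2 362 210.2 ang 70.4 r 0.0450
0.2 363.5 208.7 ang 71.8 r 0.0471
0.2 371.5 206.5 ang 70.2 r 0.0543
0.203 362 210.2 ang 75.0 r 0.0467
0.203 363.5 208.7 ang 76.1 r 0.0489
0.203 371.5 206.5 ang 74.0 r 0.0559
0.205 362 210.2 ang 77.8 r 0.0481
0.205 363.5 208.7 ang 78.8 r 0.0503
0.205 371.5 206.5 ang 76.4 r 0.0571
140 99 74.73941319239155 0.04503186497558816 0.05762741202063132 0.20297446163882155
0.046 16 0.2 0.2047 [77.0, 75.0, 76.0, 76.0, 76.0, 77.0, 76.0, 76.0, 75.0, 75.0, 73.0, 73.0, 72.0, 70.0, 72.0, 70.0]
0.049 21 0.2 0.2044 [76.0, 77.0, 76.0, 76.0, 76.0, 77.0, 77.0, 76.0, 77.0, 76.0, 76.0, 74.0, 75.0, 74.0, 74.0, 74.0, 73.0, 71.0, 73.0, 71.0, 71.0]
0.052 29 0.194 0.2046 [76.0, 76.0, 74.0, 75.0, 76.0, 76.0, 77.0, 77.0, 76.0, 76.0, 77.0, 76.0, 77.0, 76.0, 76.0, 76.0, 76.0, 75.0, 77.0, 77.0, 75.0, 74.0, 74.0, 74.0, 74.0, 72.0, 72.0, 72.0, 71.0]
0.055 47 0.194 0.2054 [77.0, 76.0, 76.0, 76.0, 76.0, 76.0, 76.0, 76.0, 76.0, 75.0, 76.0, 75.0, 77.0, 76.0, 76.0, 75.0, 76.0, 74.0, 76.0, 76.0, 75.0, 75.0, 77.0, 77.0, 75.0, 76.0, 76.0, 76.0, 77.0, 76.0, 77.0, 77.0, 77.0, 76.0, 76.0, 76.0, 76.0, 76.0, 75.0, 76.0, 73.0, 74.0, 73.0, 71.0, 72.0, 71.0, 71.0]
0.058 27 0.194 0.2048 [76.0, 75.0, 74.0, 73.0, 75.0, 75.0, 73.0, 73.0, 75.0, 72.0, 76.0, 75.0, 73.0, 76.0, 76.0, 73.0, 77.0, 75.0, 74.0, 76.0, 75.0, 73.0, 75.0, 73.0, 71.0, 73.0, 71.0]
```

Call:
{"op": "carry_out", "data": {
  "deltas": [
    [0,0.4,0,0.03,-0.003,0.036,0.6],
    [0,0.4,0.2,0.03,-0.003,0.036,0.6],
    [0,0.3,0.6,0.03,-0.003,0.036,0.6],
    [0,0.2,1.0,0.02,0,0.03,0.6],
    [0,0,1.1,0,0,0,0.6],
    [0,0,1.1,0,0,0,0.6],
    [0,0,1.1,0,0,0,0.6],
    [0,0,1.1,0,0,0,0.6]
  ]
}}

```text
time: 20.35
tool_pos: [0.5375, 0.0922, 0.2306]
tool_rot: [-3.141, 0.61, 2.019]
contact_force: [0.1, -0.4, -0.1]
opening: 0.055
grip_force: 0.0
```

```bash
python3 -c "
from h import *
stat()"
```

```text
t 20.35 q [ 0.36  0.4   1.61 -0.67  1.16  0.19] grasp az 121.8 r 0.0644 z 0.2396 head -64.4 tilt 55.0 roll -0.0 F [ 0.1 -0.4 -0.1] open 0.055
```

Call:
{"op": "carry_out", "data": {
  "deltas": [
    [0,0.34,0,0,0,0,0.6],
    [0,0.34,0,0,0,0,0.6],
    [0,0,0,0,0,0,0],
    [0,0,0,0,0,0,0],
    [0,0,0,0,0,0,0],
    [0,0,0,0,0,0,0],
    [0,0,0,0,0,0,0],
    [0,0,0,0,0,0,0]
  ],
  "force": 15
}}

```text
time: 21.02
tool_pos: [0.544, 0.0963, 0.2317]
tool_rot: [3.14, 0.61, 2.018]
contact_force: [1.6, 1.6, 1.4]
opening: 0.0267
grip_force: 15.0
```

Call:
{"op": "carry_out", "data": {
  "deltas": [
    [0,-0.205,0,-0.02,0,-0.028,0],
    [0,-0.205,0,-0.02,0,-0.028,0],
    [0,-0.205,0,-0.02,0,-0.028,0],
    [0,-0.205,0,-0.02,0,-0.028,0],
    [0,-0.205,0,-0.02,0,-0.028,0],
    [0,-0.205,0,-0.02,0,-0.028,0],
    [0,-0.205,0,-0.02,0,-0.028,0],
    [0,-0.205,0,-0.02,0,-0.028,0]
  ]
}}

```text
time: 21.68
tool_pos: [0.5307, 0.0875, 0.2317]
tool_rot: [3.136, 0.611, 2.293]
contact_force: [4.6, 0.1, -1.7]
opening: 0.0267
grip_force: 15.0
```

Call:
{"op": "carry_out", "data": {
  "deltas": [
    [0,-0.205,0,-0.02,0,-0.028,0],
    [0,-0.205,0,-0.02,0,-0.028,0],
    [0,-0.205,0,-0.02,0,-0.028,0],
    [0,-0.205,0,-0.02,0,-0.028,0],
    [0,-0.205,0,-0.02,0,-0.028,0],
    [0,-0.205,0,-0.02,0,-0.028,0],
    [0,-0.205,0,-0.02,0,-0.028,0],
    [0,-0.205,0,-0.02,0,-0.028,0]
  ]
}}

```text
time: 22.35
tool_pos: [0.52, 0.0752, 0.2318]
tool_rot: [3.134, 0.613, 2.567]
contact_force: [7.9, -0.8, -4.0]
opening: 0.0267
grip_force: 15.0
```

Call:
{"op": "carry_out", "data": {
  "deltas": [
    [0,-0.205,0,-0.02,0,-0.028,0],
    [0,-0.205,0,-0.02,0,-0.028,0],
    [0,-0.205,0,-0.02,0,-0.028,0],
    [0,-0.205,0,-0.02,0,-0.028,0],
    [0,-0.205,0,-0.02,0,-0.028,0],
    [0,-0.205,0,-0.02,0,-0.028,0],
    [0,-0.205,0,-0.02,0,-0.028,0],
    [0,-0.205,0,-0.02,0,-0.028,0]
  ]
}}

```text
time: 23.02
tool_pos: [0.513, 0.0604, 0.2318]
tool_rot: [3.132, 0.616, 2.841]
contact_force: [7.8, 0.7, -4.5]
opening: 0.0267
grip_force: 15.0
```

```bash
python3 -c "
from h import *
stat()"
```

```text
t 23.02 q [ 0.1   0.11  2.03 -0.49  0.48 -0.8 ] grasp az 162.9 r 0.0646 z 0.2408 head -16.3 tilt 54.7 roll 0.008 F [ 7.8  0.7 -4.5] open 0.0267
```

Call:
{"op": "carry_out", "data": {
  "deltas": [
    [0,-0.205,0,-0.02,0,-0.028,0],
    [0,-0.205,0,-0.02,0,-0.028,0],
    [0,-0.205,0,-0.02,0,-0.028,0],
    [0,-0.205,0,-0.02,0,-0.028,0],
    [0,-0.205,0,-0.02,0,-0.028,0],
    [0,-0.205,0,-0.02,0,-0.028,0],
    [0,-0.205,0,-0.02,0,-0.028,0],
    [0,-0.205,0,-0.02,0,-0.028,0]
  ]
}}

```text
time: 23.68
tool_pos: [0.5103, 0.0442, 0.2318]
tool_rot: [3.131, 0.619, 3.115]
contact_force: [9.8, 2.6, -6.7]
opening: 0.0268
grip_force: 15.0
```

Call:
{"op": "carry_out", "data": {
  "deltas": [
    [0,-0.205,0,-0.02,0,-0.028,0],
    [0,-0.205,0,-0.02,0,-0.028,0],
    [0,-0.205,0,-0.02,0,-0.028,0],
    [0,-0.205,0,-0.02,0,-0.028,0],
    [0,-0.205,0,-0.02,0,-0.028,0],
    [0,-0.205,0,-0.02,0,-0.028,0],
    [0,-0.205,0,-0.02,0,-0.028,0],
    [0,-0.205,0,-0.02,0,-0.028,0]
  ]
}}

```text
time: 24.35
tool_pos: [0.5119, 0.0281, 0.2319]
tool_rot: [3.13, 0.621, -2.894]
contact_force: [11.0, 6.5, -4.1]
opening: 0.0267
grip_force: 15.0
```

Call:
{"op": "carry_out", "data": {
  "deltas": [
    [0,-0.205,0,-0.02,0,-0.028,0],
    [0,-0.205,0,-0.02,0,-0.028,0],
    [0,-0.205,0,-0.02,0,-0.028,0],
    [0,-0.205,0,-0.02,0,-0.028,0],
    [0,-0.205,0,-0.02,0,-0.028,0],
    [0,-0.205,0,-0.02,0,-0.028,0],
    [0,0,0,0,0,0,0],
    [0,0,0,0,0,0,0]
  ]
}}

```text
time: 25.02
tool_pos: [0.5161, 0.0164, 0.2318]
tool_rot: [3.13, 0.623, -2.689]
contact_force: [9.8, 5.6, -2.0]
opening: 0.0268
grip_force: 15.0
```

Run:
```python
from h import *
stat()
a=snap('scene','s5'); T=np.linalg.inv(a['world_to_cam']); Cs=np.array([.5725,.043])
H=cv2.cvtColor(a['image'],cv2.COLOR_BGR2HSV).astype(int); P=cloud(a)
near=(np.hypot(P[...,0]-Cs[0],P[...,1]-Cs[1])<.065)&(P[...,2]>.196)&(P[...,2]<.215)
for n,m in(('red',((H[...,0]<8)|(H[...,0]>172))&(H[...,1]>140)),('yel',(H[...,0]>16)&(H[...,0]<35)&(H[...,1]>110))):
    for v,u in zip(*np.nonzero(m&near)):
        q=P[v,u,:2]-Cs; print(n,u,v,'%.1f %.3f z%.3f'%(np.degrees(np.arctan2(q[1],q[0])),np.hypot(*q),P[v,u,2]))
```

```text
t 25.02 q [-0.4   0.11  2.02  0.74  0.72 -2.92] grasp az 207.0 r 0.0655 z 0.2407 head 27.1 tilt 54.3 roll 0.009 F [ 9.8  5.6 -2. ] open 0.0268
red 353 224 76.8 0.048 z0.203
red 354 224 77.7 0.050 z0.202
red 355 224 78.1 0.053 z0.201
red 356 224 78.1 0.055 z0.201
red 353 225 75.3 0.048 z0.200
red 354 225 75.0 0.050 z0.201
red 355 225 75.0 0.053 z0.201
red 356 225 73.5 0.055 z0.204
red 352 226 71.4 0.046 z0.201
red 353 226 71.3 0.048 z0.202
red 354 226 72.7 0.051 z0.200
red 355 226 72.0 0.053 z0.202
red 356 226 72.1 0.055 z0.202
red 354 227 69.1 0.051 z0.201
red 355 227 71.5 0.053 z0.198
red 356 227 71.8 0.055 z0.198
yel 343 223 77.6 0.025 z0.205
yel 344 223 81.2 0.028 z0.202
yel 345 223 76.1 0.030 z0.207
yel 346 223 87.4 0.033 z0.196
yel 347 223 85.1 0.035 z0.198
yel 348 223 83.6 0.037 z0.199
yel 338 224 71.6 0.014 z0.203
yel 344 224 78.3 0.028 z0.200
yel 345 224 70.5 0.030 z0.207
yel 346 224 76.3 0.032 z0.202
yel 347 224 74.9 0.034 z0.204
yel 348 224 74.2 0.037 z0.205
yel 349 224 77.0 0.039 z0.202
yel 350 224 75.4 0.041 z0.204
yel 351 224 74.5 0.043 z0.206
yel 337 225 70.0 0.012 z0.198
yel 338 225 70.3 0.014 z0.199
yel 345 225 69.6 0.030 z0.204
yel 346 225 67.3 0.032 z0.206
yel 347 225 72.0 0.034 z0.202
yel 348 225 72.9 0.037 z0.202
yel 349 225 72.8 0.039 z0.202
yel 350 225 71.1 0.041 z0.205
yel 351 225 72.6 0.044 z0.203
yel 346 226 70.0 0.032 z0.199
yel 347 226 67.9 0.035 z0.202
yel 348 226 69.7 0.037 z0.201
yel 349 226 68.4 0.039 z0.203
yel 350 226 68.4 0.042 z0.204
yel 351 226 69.6 0.044 z0.203
```

Call:
{"op": "carry_out", "data": {
  "deltas": [
    [0,-0.1,0,-0.01,0,-0.014,0],
    [0,-0.1,0,-0.01,0,-0.014,0],
    [0,0,0,0,0,0,0],
    [0,0,0,0,0,0,0],
    [0,0,0,0,0,0,0],
    [0,0,0,0,0,0,0],
    [0,0,0,0,0,0,0],
    [0,0,0,0,0,0,0]
  ]
}}

```text
time: 25.73
tool_pos: [0.5167, 0.0151, 0.2318]
tool_rot: [3.13, 0.623, -2.654]
contact_force: [6.8, 4.4, -1.1]
opening: 0.0269
grip_force: 15.0
```

Run:
```python
from h import *
stat()
a=snap('scene','s6')
for n in('s5','s6'):
    d=load(n); print(n,'centre px',proj(d,[.5725,.043,.204]),[tuple(np.round(proj(d,[.5725+r*np.cos(t),.043+r*np.sin(t),.204]),1)) for t in np.radians([70,72,74,76]) for r in(.045,)])
A=a['image'][212:236,326:366]; cv2.imwrite('pics/c6.png',cv2.resize(A,(800,480),interpolation=cv2.INTER_CUBIC))
```

```text
t 25.73 q [-0.41  0.12  2.01  0.75  0.75 -2.97] grasp az 208.5 r 0.0655 z 0.2408 head 29.1 tilt 54.3 roll 0.009 F [ 6.8  4.4 -1.1] open 0.0269
s5 centre px (np.float64(332.0064289520793), np.float64(223.05329159472294)) [(np.float64(351.6), np.float64(225.7)), (np.float64(351.6), np.float64(225.1)), (np.float64(351.7), np.float64(224.5)), (np.float64(351.7), np.float64(223.9))]
s6 centre px (np.float64(332.0064289520793), np.float64(223.05329159472294)) [(np.float64(351.6), np.float64(225.7)), (np.float64(351.6), np.float64(225.1)), (np.float64(351.7), np.float64(224.5)), (np.float64(351.7), np.float64(223.9))]
```

View pics/c6.png

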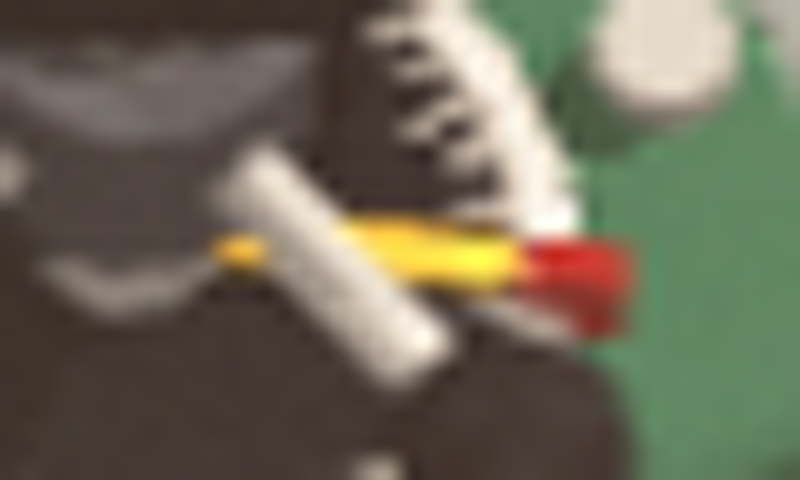

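The zoomed scene crop shows the yellow tip (510,260) butting against the red mark's inner end (530,265), so they are aligned to within about 1°. I'll let go, swing back to the left and check with the wrist camera.

Call:
{"op": "carry_out", "data": {
  "deltas": [
    [0,0,0,0,0,0,0.6],
    [0,0,0,0,0,0,0.6],
    [0,0,0,0,0,0,0.6],
    [0,0,-0.5,0,0,0,0.6],
    [0,0,-1.2,0,0,0,0.6],
    [0,0,-1.5,0,0,0,0.6],
    [0,0,-1.5,0,0,0,0.6],
    [0,0,-1.3,0,0,0,0.6]
  ]
}}

```text
time: 26.45
tool_pos: [0.4846, -0.0027, 0.2805]
tool_rot: [3.13, 0.62, -2.654]
contact_force: [0.7, 0.7, -0.2]
opening: 0.0552
grip_force: 0.0
```

Call:
{"op": "carry_out", "data": {
  "deltas": [
    [0,0.41,0,0.0255,0,0.0365,0.6],
    [0,0.41,0,0.0255,0,0.0365,0.6],
    [0,0.41,0,0.0255,0,0.0365,0.6],
    [0,0.41,0,0.0255,0,0.0365,0.6],
    [0,0.41,0,0.0255,0,0.0365,0.6],
    [0,0.41,0,0.0255,0,0.0365,0.6],
    [0,0.41,0,0.0255,0,0.0365,0.6],
    [0,0.41,0,0.0255,0,0.0365,0.6]
  ]
}}

```text
time: 27.12
tool_pos: [0.474, 0.0284, 0.2803]
tool_rot: [3.126, 0.617, -3.016]
contact_force: [0.2, -0.7, 0.2]
opening: 0.0552
grip_force: 0.0
```

Call:
{"op": "carry_out", "data": {
  "deltas": [
    [0,0.41,0,0.0255,0,0.0365,0.6],
    [0,0.41,0,0.0255,0,0.0365,0.6],
    [0,0.41,0,0.0255,0,0.0365,0.6],
    [0,0.41,0,0.0255,0,0.0365,0.6],
    [0,0.41,0,0.0255,0,0.0365,0.6],
    [0,0.41,0,0.0255,0,0.0365,0.6],
    [0,0.41,0,0.0255,0,0.0365,0.6],
    [0,0.41,0,0.0255,0,0.0365,0.6]
  ]
}}

```text
time: 27.78
tool_pos: [0.4747, 0.0608, 0.2808]
tool_rot: [3.124, 0.612, 2.91]
contact_force: [0.2, 0.2, -0.1]
opening: 0.0552
grip_force: 0.0
```

Call:
{"op": "carry_out", "data": {
  "deltas": [
    [0,0.41,0,0.0255,0,0.0365,0.6],
    [0,0.41,0,0.0255,0,0.0365,0.6],
    [0,0.41,0,0.0255,0,0.0365,0.6],
    [0,0.41,0,0.0255,0,0.0365,0.6],
    [0,0.41,0,0.0255,0,0.0365,0.6],
    [0,0.41,0,0.0255,0,0.0365,0.6],
    [0,0.41,0,0.0255,0,0.0365,0.6],
    [0,0.41,0,0.0255,0,0.0365,0.6]
  ]
}}

```text
time: 28.45
tool_pos: [0.4868, 0.0912, 0.2813]
tool_rot: [3.124, 0.607, 2.554]
contact_force: [0.6, 0.2, -0.0]
opening: 0.0551
grip_force: 0.0
```

Call:
{"op": "carry_out", "data": {
  "deltas": [
    [0,0.41,0,0.0255,0,0.0365,0.6],
    [0,0.41,0,0.0255,0,0.0365,0.6],
    [0,0.41,0,0.0255,0,0.0365,0.6],
    [0,0.41,0,0.0255,0,0.0365,0.6],
    [0,0.41,0,0.0255,0,0.0365,0.6],
    [0,0.41,0,0.0255,0,0.0365,0.6],
    [0,0.41,0,0.0255,0,0.0365,0.6],
    [0,0.41,0,0.0255,0,0.0365,0.6]
  ]
}}

```text
time: 29.12
tool_pos: [0.5087, 0.1154, 0.2817]
tool_rot: [3.127, 0.602, 2.199]
contact_force: [0.5, -0.2, 0.8]
opening: 0.0551
grip_force: 0.0
```

Run:
```python
from h import *
stat(); d=snap('wrist','w7'); angles(d,z=.203,C=np.array([.5686,.0427])); balls(d,28.5)
cv2.imwrite('pics/c7.png',cv2.resize(d['image'][170:245,310:410],(800,600),interpolation=cv2.INTER_CUBIC))
snap('scene','s7'); snap('top','t7')
```

```text
t 29.12 q [ 0.4   0.26  1.67 -0.65  1.14  0.03] grasp az 129.6 r 0.1002 z 0.2907 head -52.5 tilt 55.5 roll 0.012 F [ 0.5 -0.2  0.8] open 0.0551
red 125 ang 77.53 r 0.0462 0.0618
yel 50 ang 69.56 r 0.0362 0.0441
ball 1 1194 [0.5388 0.1001 0.2404] az 117.7 r 0.0643 R 0.0136
ball 3 179 [ 0.5979 -0.0147  0.2414] az 296.8 r 0.0648 R 0.0123
```

View pics/c7.png

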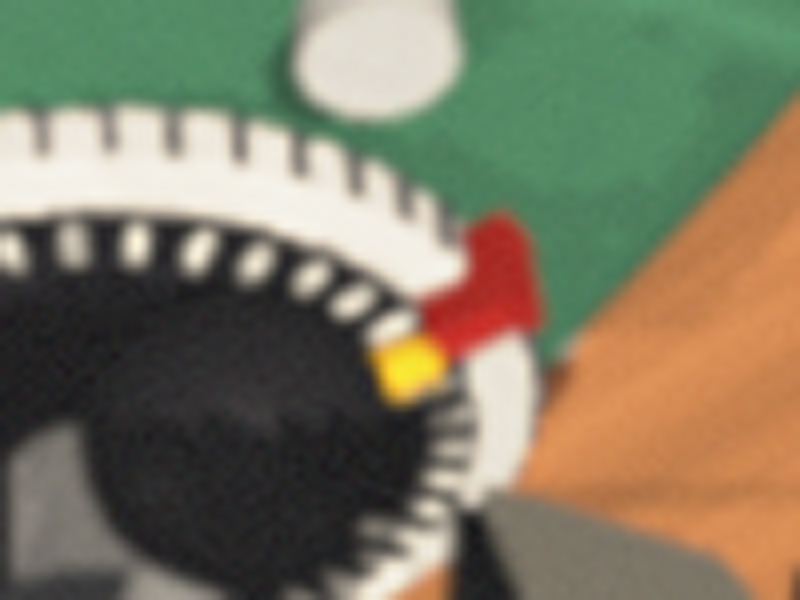

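The wrist crop (upside down) shows the released yellow tip at (408,370) touching the lower half of the red inner end (432,333). Some of that offset may be parallax, so I'll combine the two views for a measurement.

Run:
```python
from h import *
def pts(d,m,w):
    T=np.linalg.inv(d['world_to_cam']); v,u=np.nonzero(m&(d['depth']>0)); z=d['depth'][v,u]; x=(u-d['cx'])/d['fx'];y=(v-d['cy'])/d['fy']
    if w: r=np.hypot(x,y)+1e-9;t=np.tan(r)/r; x,y=x*t,y*t
    return np.stack([x*z,-y*z,-z],1)@T[:3,:3].T+T[:3,3]
for f,w,c in(('w7',1,[.5686,.0427]),('s7',0,[.5725,.043])):
    d=load(f); H=cv2.cvtColor(d['image'],cv2.COLOR_BGR2HSV).astype(int)
    for n,m in(('red',((H[...,0]<6)|(H[...,0]>174))&(H[...,1]>150)&(H[...,2]>120)),('yel',(H[...,0]>18)&(H[...,0]<32)&(H[...,1]>150)&(H[...,2]>150))):
        P=pts(d,m,w); q=P[:,:2]-c; r=np.hypot(*q.T); k=(r<(.058 if n=='red' else .046))&(r>.034)&(P[:,2]>.19)
        a=np.degrees(np.arctan2(q[k,1],q[k,0])); z=P[k,2]
        print(f,n,k.sum(),'ang mean %.1f med %.1f pct %s'%(a.mean(),np.median(a),np.percentile(a,[5,95]).round(1)),'z',np.percentile(z,[10,50,90]).round(4))
        t=-q[k,0]*np.sin(np.radians(74))+q[k,1]*np.cos(np.radians(74)); print('   offset across 74deg line mm: mean %.2f, range %s'%(t.mean()*1e3,np.percentile(t*1e3,[5,95]).round(1)))
# joint solve: tip & mark inner end triangulated? colour edges: mark corners in w7 (crop px /8 + offset)
d=load('w7')
for nm,(u,v) in dict(tip=(310+440/8,170+357/8),markin=(310+432/8,170+333/8)).items():
    for z in(.2015,.203,.2045): q=wray(d,u,v,z)[:2]-[.5686,.0427]; print(nm,z,'ang %.1f r %.4f'%(np.degrees(np.arctan2(q[1],q[0])),np.hypot(*q)))
```

```text
w7 red 133 ang mean 75.0 med 75.8 pct [71.5 76.8] z [0.1961 0.2016 0.2042]
   offset across 74deg line mm: mean 0.93, range [-2.4  2.5]
w7 yel 44 ang mean 72.0 med 73.0 pct [66.9 76. ] z [0.2031 0.2046 0.2056]
   offset across 74deg line mm: mean -1.43, range [-4.9  1.5]
s7 red 16 ang mean 74.3 med 74.0 pct [70.6 78.3] z [0.1963 0.2025 0.2034]
   offset across 74deg line mm: mean 0.28, range [-2.9  3.8]
s7 yel 14 ang mean 68.8 med 73.6 pct [34.1 80.5] z [0.2029 0.2043 0.2314]
   offset across 74deg line mm: mean -3.08, range [-23.4   4. ]
tip 0.2015 ang 65.7 r 0.0437
tip 0.203 ang 68.3 r 0.0444
tip 0.2045 ang 70.8 r 0.0452
markin 0.2015 ang 71.6 r 0.0449
markin 0.203 ang 74.0 r 0.0457
markin 0.2045 ang 76.2 r 0.0467
```

Run:
```python
from kin import *
F=np.array([[0,-1,0],[1,0,0],[0,0,1.]])
q=robot.observe()['qpos']; p,R=cur(); l=[]
for k in range(24):
    p=p+R@np.array([0,.41,0])/100; R=R@Rn.from_rotvec([.0235,0,.0345]).as_matrix(); q2,e=ik(p,R@F.T,q); l.append(np.abs(q2-q).max()*12); q=q2
    if k%8==7:
        g=p-.011*R[:,2]-np.r_[C,0]; cm=p+R@[.075,0,-.15]-np.r_[C,0]; print(k,q.round(2),round(e,3),max(l).round(2),'az',np.degrees(np.arctan2(g[1],g[0])),'cam az',np.degrees(np.arctan2(cm[1],cm[0])),'rad',np.hypot(*g[:2]))
```

```text
7 [ 0.42  0.42  1.42 -0.61  1.4   0.25] 0.0 0.4 az 109.40985745455174 cam az 108.53797754925488 rad 0.09938648898876253
15 [ 0.38  0.58  1.15 -0.55  1.65  0.43] 0.0 0.42 az 89.2844003784204 cam az 88.98110910430492 rad 0.09923993654117655
23 [ 0.31  0.74  0.86 -0.48  1.89  0.6 ] 0.0 0.45 az 69.19143620558795 cam az 69.4139768506965 rad 0.09969277639079645
```

Call:
{"op": "carry_out", "data": {
  "deltas": [
    [0,0.41,0,0.0235,0,0.0345,0.6],
    [0,0.41,0,0.0235,0,0.0345,0.6],
    [0,0.41,0,0.0235,0,0.0345,0.6],
    [0,0.41,0,0.0235,0,0.0345,0.6],
    [0,0.41,0,0.0235,0,0.0345,0.6],
    [0,0.41,0,0.0235,0,0.0345,0.6],
    [0,0.41,0,0.0235,0,0.0345,0.6],
    [0,0.41,0,0.0235,0,0.0345,0.6]
  ]
}}

```text
time: 29.93
tool_pos: [0.5372, 0.1307, 0.2821]
tool_rot: [3.126, 0.597, 1.867]
contact_force: [-0.1, 0.6, 0.0]
opening: 0.0549
grip_force: 0.0
```

Call:
{"op": "carry_out", "data": {
  "deltas": [
    [0,0.41,0,0.0235,0,0.0345,0.6],
    [0,0.41,0,0.0235,0,0.0345,0.6],
    [0,0.41,0,0.0235,0,0.0345,0.6],
    [0,0.41,0,0.0235,0,0.0345,0.6],
    [0,0.41,0,0.0235,0,0.0345,0.6],
    [0,0.41,0,0.0235,0,0.0345,0.6],
    [0,0.41,0,0.0235,0,0.0345,0.6],
    [0,0.41,0,0.0235,0,0.0345,0.6]
  ]
}}

```text
time: 30.6
tool_pos: [0.5696, 0.1358, 0.2825]
tool_rot: [3.128, 0.593, 1.534]
contact_force: [0.8, -0.2, 0.5]
opening: 0.0551
grip_force: 0.0
```

Call:
{"op": "carry_out", "data": {
  "deltas": [
    [0,0.41,0,0.0235,0,0.0345,0.6],
    [0,0.41,0,0.0235,0,0.0345,0.6],
    [0,0.41,0,0.0235,0,0.0345,0.6],
    [0,0.41,0,0.0235,0,0.0345,0.6],
    [0,0.41,0,0.0235,0,0.0345,0.6],
    [0,0.41,0,0.0235,0,0.0345,0.6],
    [0,0,0,0,0,0,0.6],
    [0,0,0,0,0,0,0.6]
  ]
}}

```text
time: 31.27
tool_pos: [0.594, 0.1324, 0.2823]
tool_rot: [3.13, 0.591, 1.286]
contact_force: [0.2, 0.1, -0.4]
opening: 0.055
grip_force: 0.0
```

Run:
```python
from h import *
stat(); d=snap('wrist','w8'); angles(d,z=.203,C=np.array([.5686,.0427])); angles(d,z=.2045,C=np.array([.5686,.0427])); balls(d,27.5)
H=cv2.cvtColor(d['image'],cv2.COLOR_BGR2HSV).astype(int)
for n,m in(('red',((H[...,0]<6)|(H[...,0]>174))&(H[...,1]>150)),('yel',(H[...,0]>18)&(H[...,0]<32)&(H[...,1]>140))):
    v,u=np.nonzero(m); k=(v>150)&(v<260)&(u>270)&(u<370); v,u=v[k],u[k]
    for r in np.unique(v): print(n,r,(v==r).sum(),u[v==r].min(),u[v==r].max(),u[v==r].mean().round(2))
cv2.imwrite('pics/c8.png',cv2.resize(d['image'][165:240,270:370],(800,600),interpolation=cv2.INTER_CUBIC))
```

```text
t 31.27 q [ 0.33  0.7   0.94 -0.5   1.83  0.56] grasp az 74.2 r 0.0989 z 0.2914 head -105.1 tilt 56.2 roll 0.01 F [ 0.2  0.1 -0.4] open 0.055
red 63 ang 72.64 r 0.0458 0.0615
yel 151 ang 71.24 r 0.0201 0.0434
red 59 ang 72.7 r 0.0476 0.062
yel 165 ang 71.48 r 0.0205 0.0452
ball 0 368 [0.6265 0.0729 0.2405] az 27.2 r 0.0649 R 0.0132
ball 1 474 [0.5396 0.1006 0.2407] az 116.9 r 0.0644 R 0.0131
ball 2 42 [0.5129 0.015  0.246 ] az 206.8 r 0.0625 R 0.0081
ball 3 57 [ 0.5993 -0.0147  0.243 ] az 297.9 r 0.0655 R 0.0112
red 180 6 316 321 318.5
red 181 7 315 321 318.0
red 182 6 316 321 318.5
red 183 6 316 321 318.5
red 184 6 316 321 318.5
red 185 6 316 321 318.5
red 186 6 316 321 318.5
red 187 6 316 321 318.5
red 188 6 316 321 318.5
red 189 6 316 321 318.5
red 190 6 316 321 318.5
red 191 6 316 321 318.5
red 192 6 316 321 318.5
red 193 6 316 321 318.5
red 194 6 316 321 318.5
red 195 6 316 321 318.5
red 196 7 315 321 318.0
red 197 7 315 321 318.0
red 198 7 315 321 318.0
yel 200 6 316 321 318.5
yel 201 7 316 322 319.0
yel 202 8 316 323 319.5
yel 203 9 315 323 319.0
yel 204 9 315 323 319.0
yel 205 9 315 323 319.0
yel 206 9 315 323 319.0
yel 207 9 315 323 319.0
yel 208 9 315 323 319.0
yel 209 9 315 323 319.0
yel 210 9 314 322 318.0
yel 211 10 314 323 318.5
yel 212 9 314 322 318.0
yel 213 9 314 322 318.0
yel 214 9 314 322 318.0
yel 215 9 314 322 318.0
yel 216 9 314 322 318.0
yel 217 9 314 322 318.0
yel 218 9 314 322 318.0
yel 219 10 313 322 317.5
yel 220 10 313 322 317.5
yel 221 9 314 322 318.0
yel 222 8 314 321 317.5
yel 223 7 315 321 318.0
yel 224 6 315 320 317.5
yel 225 6 315 320 317.5
```

View pics/c8.png

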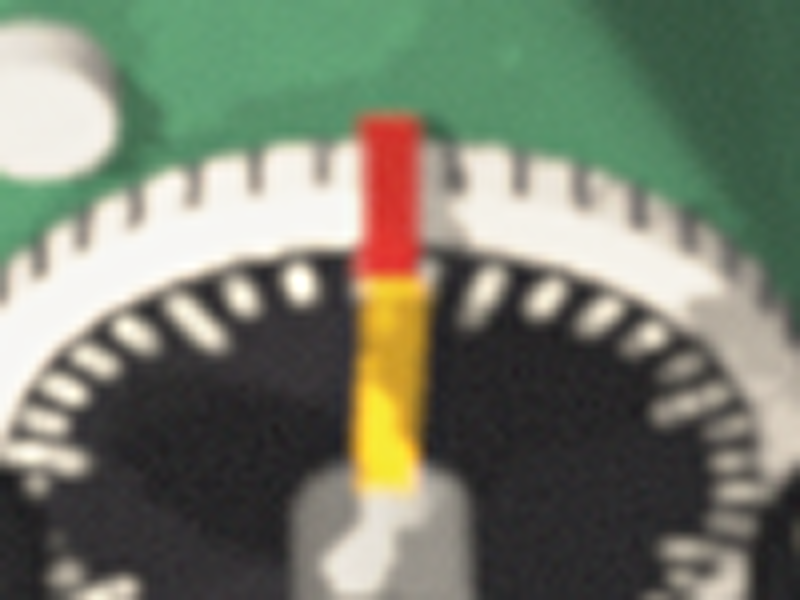

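Seen head-on, free of parallax, the yellow tip (crop 393,285) butts against the red mark (crop 390,265). The offset is about 0.7 mm, or under 1°. I'll back off and hand in.

Call:
{"op": "carry_out", "data": {
  "deltas": [
    [0,0,-1.0,0,0,0,0.6],
    [0,0,-1.0,0,0,0,0.6],
    [0,0,-1.0,0,0,0,0.6],
    [0,0,-1.0,0,0,0,0.6],
    [0,0,-1.0,0,0,0,0.6],
    [0,0,0,0,0,0,0.6],
    [0,0,0,0,0,0,0.6],
    [0,0,0,0,0,0,0.6]
  ]
}}

```text
time: 31.98
tool_pos: [0.6009, 0.1598, 0.3237]
tool_rot: [3.13, 0.591, 1.286]
contact_force: [-0.4, 0.1, 0.9]
opening: 0.0552
grip_force: 0.0
```

```bash
python3 -c "
from h import *
print(robot.hand_in())"
```

```text
the job is handed in; nothing more can be done
None
```

I turned the handwheel about 275° anticlockwise in three grasps, so the yellow pointer now stands at the red mark (about 0.7 mm, under 1°, short), then let go, backed off and handed in at about 32 s; no contact with the lamp, the blank or anything else showed in the wrist forces or in the views I looked at.

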